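# Empty the tumbling pot into the sieve

## Task

The tumbling run is over: first clear the specimen holders out of the sieve and stand them upright in the white tray. Then take the lid off the pot, lift the pot and pour all its balls into the sieve from close above it (any ball that strays belongs in the sieve too), stand the empty pot back upright on its black mat, and put its lid back on, seated flat. Leave the timer and the marker where they are.

Things in the scene. Friction and masses are not known exactly. Their poses are not given: they have to be found in the camera images.
- tray: White plastic drying tray, fixed to the bench, outside 160 (its x) by 210 (its y) by 22 mm high, walls and floor 4 mm thick. Origin: centre of the underside; z up.
- mat: Black rubber bench mat, fixed, 150 by 150 mm, 5 mm thick, on which the pot stands. Origin: centre of the underside; its top is 5 mm above it.
- sieve: Round steel test sieve standing in its pan, fixed, 200 mm outside diameter, wall 3 mm, rim 62 mm above the bench. Origin: centre of the underside.
- sieve_in (a point): Centre of the sieve's mesh floor, 20 mm above the bench (so the sieve is 42 mm deep); z up.
- pot: Steel tumbling pot, round, tapered: outside 54 mm across at the foot, 65 at 63 mm up, 69 at the rim, 88 mm high, wall 2.5 mm, 0.2 to 0.35 kg empty. Stands on the mat, lid on, balls inside. Origin: centre of the underside; z its axis, up when upright. The balls roll out only when it is tipped 10 to 15 degrees past level (100 to 105 from upright); the last may need more or a shake.
- pot_rim (a point): Centre of the pot's mouth, 88 mm above its underside on its axis; z as the pot's.
- lid: Loose lid of the pot, 36 mm high, about 0.12 kg: steel disc 74 mm across, 4 mm thick; under it a rubber plug 57 mm across, 6 mm deep, that drops into the mouth (about 63 mm inside); on top a black knob 18 mm across, 26 mm high. Origin: centre of the plug's underside, z up to the knob. Seated, the disc lies on the rim and the origin is 82 mm above the pot's underside.
- timer: Bystander: small white bench timer, 50 by 70 mm, 18 mm high, lying flat. Origin: centre of the underside.
- marker: Bystander: marker pen, 100 mm long (its x), 14 mm thick, lying on the bench. Origin: under its middle.
- ball1: White ceramic tumbling ball, 18 mm across, 18 g; 7 to 9 of the nine are present, in the pot at the start. Origin: its centre.
- ball2: White ceramic tumbling ball, 18 mm across, 18 g; 7 to 9 of the nine are present, in the pot at the start. Origin: its centre.
- ball3: White ceramic tumbling ball, 18 mm across, 18 g; 7 to 9 of the nine are present, in the pot at the start. Origin: its centre.
- ball4: White ceramic tumbling ball, 18 mm across, 18 g; 7 to 9 of the nine are present, in the pot at the start. Origin: its centre.
- ball5: White ceramic tumbling ball, 18 mm across, 18 g; 7 to 9 of the nine are present, in the pot at the start. Origin: its centre.
- ball6: White ceramic tumbling ball, 18 mm across, 18 g; 7 to 9 of the nine are present, in the pot at the start. Origin: its centre.
- ball7: White ceramic tumbling ball, 18 mm across, 18 g; 7 to 9 of the nine are present, in the pot at the start. Origin: its centre.
- ball8: White ceramic tumbling ball, 18 mm across, 18 g; 7 to 9 of the nine are present, in the pot at the start. Origin: its centre.
- ball9: White ceramic tumbling ball, 18 mm across, 18 g; 7 to 9 of the nine are present, in the pot at the start. Origin: its centre.
- holder1: Specimen holder of the abrasion tester, 0.2 kg: steel disc 44 mm across, 15 mm thick, a black collar 26 mm across (look only) up to 23 mm, and a steel spindle 12 mm across up the middle to 62 mm. One to three of the three are present, standing in the sieve at the start. Origin: centre of the underside; z along the spindle.
- holder2: Specimen holder of the abrasion tester, 0.2 kg: steel disc 44 mm across, 15 mm thick, a black collar 26 mm across (look only) up to 23 mm, and a steel spindle 12 mm across up the middle to 62 mm. One to three of the three are present, standing in the sieve at the start. Origin: centre of the underside; z along the spindle.
- holder3: Specimen holder of the abrasion tester, 0.2 kg: steel disc 44 mm across, 15 mm thick, a black collar 26 mm across (look only) up to 23 mm, and a steel spindle 12 mm across up the middle to 62 mm. One to three of the three are present, standing in the sieve at the start. Origin: centre of the underside; z along the spindle.

How it is judged:
On the way, in this order (a step that is already met when the one before it is completed fails the run):
1. every specimen holder stands upright in the tray, and all the balls are still in the pot (x of holder1 in the frame of tray between -0.076 and 0.076 m and y of holder1 in the frame of tray between -0.101 and 0.101 m and z of each of holder1, holder2, holder3 in the frame of tray below 0.012 m and angle between each of holder1, holder2, holder3's own z axis and vertical below 0.2 rad and x of holder2 in the frame of tray between -0.076 and 0.076 m and y of holder2 in the frame of tray between -0.101 and 0.101 m and x of holder3 in the frame of tray between -0.076 and 0.076 m and y of holder3 in the frame of tray between -0.101 and 0.101 m and distance between each of ball1, ball2, ball3, ball4, ball5, ball6, ball7, ball8, ball9 and pot below 0.1 m), for 0.2 s.
2. the pot is tipped (over 70 degrees) with its mouth over the sieve, at most 230 mm above the sieve's floor (angle between pot's own z axis and vertical above 1.22 rad and horizontal distance between pot_rim and sieve_in below 0.095 m and z of pot_rim in the frame of sieve_in below 0.23 m), for 0.2 s.
3. all the balls are in the sieve and the pot stands upright on the mat (horizontal distance between each of ball1, ball2, ball3, ball4, ball5, ball6, ball7, ball8, ball9 and sieve_in below 0.097 m and z of ball1 in the frame of sieve_in between 0 and 0.042 m and z of ball2 in the frame of sieve_in between 0 and 0.042 m and z of ball3 in the frame of sieve_in between 0 and 0.042 m and z of ball4 in the frame of sieve_in between 0 and 0.042 m and z of ball5 in the frame of sieve_in between 0 and 0.042 m and z of ball6 in the frame of sieve_in between 0 and 0.042 m and z of ball7 in the frame of sieve_in between 0 and 0.042 m and z of ball8 in the frame of sieve_in between 0 and 0.042 m and z of ball9 in the frame of sieve_in between 0 and 0.042 m and horizontal distance between pot and mat below 0.045 m and z of pot in the frame of mat below 0.009 m and angle between pot's own z axis and vertical below 0.08 rad), for 0.2 s.
At the end, for the whole second after the job is handed in: Holders upright (within 11 degrees) on the tray floor; every ball inside the sieve below its rim; the pot upright on the mat, within 45 mm of its centre; the lid seated flat on the pot (centred within 9 mm, at most 3 mm proud); all let go and at rest (all of step 3 and x of holder1 in the frame of tray between -0.076 and 0.076 m and y of holder1 in the frame of tray between -0.101 and 0.101 m and z of each of holder1, holder2, holder3 in the frame of tray below 0.012 m and angle between each of holder1, holder2, holder3's own z axis and vertical below 0.2 rad and x of holder2 in the frame of tray between -0.076 and 0.076 m and y of holder2 in the frame of tray between -0.101 and 0.101 m and x of holder3 in the frame of tray between -0.076 and 0.076 m and y of holder3 in the frame of tray between -0.101 and 0.101 m and horizontal distance between lid and pot_rim below 0.009 m and z of lid in the frame of pot_rim between -0.012 and -0.003 m and angle between lid's own z axis and vertical below 0.08 rad and linear speed of each of pot, lid, ball1, ball2, ball3, ball4, ball5, ball6, ball7, ball8, ball9, holder1, holder2, holder3 below 0.03 m/s); the robot touches nothing.
It fails at once if the timer or the marker is moved by more than 30 mm (distance of any of timer, marker from where it was at the start of the episode above 0.03 m).
It fails at once if a ball, holder or other part falls off the bench (height (world z) of any of ball1, ball2, ball3, ball4, ball5, ball6, ball7, ball8, ball9, holder1, holder2, holder3, lid, pot below -0.05 m).
Of ball7, ball8, ball9 only 1 to 3 are there at a start; the rules pass over those that are not, and their reading is None.
Of holder1, holder2, holder3 only 1 to 3 are there at a start; the rules pass over those that are not, and their reading is None.
At some moment in a run one of holder1, holder2, holder3, lid may be knocked a few centimetres aside while the robot is not near it.
It also fails if it takes over 210 s, if anything falls off the work surface, if the arm or the gripper's body presses on something with over 40 N, if the wrist force passes 120 N, or if a joint passes its speed limit or range.

## Robot

A 6-joint arm with a two-finger parallel gripper is mounted at the origin on the work surface. World frame = base frame: x ahead of the robot, y to its left, z up, the work surface at z = 0. Lengths are in m, angles in rad, forces in N, time in s.
With the tool pointing down it reaches from about 0.4 to 0.825 m from the base axis. Payload 7 kg.
Tool frame: the origin (TCP) lies between the finger pads; the fingertips stand 22 mm ahead of it and the grasp point (between the pads) lies 3 mm ahead of it; z points along the fingers, y is the direction in which the jaws open and shut (so a half turn about z gives the same grasp; the last joint's range is limited). The gripper opens to 88 mm and grips with 3 to 60 N. Pads are 19 mm wide; open, the fingers measure 130 mm over their backs; the gripper's body (78 mm by 193 mm) begins 47 mm behind the grasp point.
Start: joints at [-0.825, 0.359, 0.012, 0, -1.224, -0.288], TCP at [0.298, -0.605, 0.249] pointing down, gripper open.
Joint ranges: [-3.07, 3.07], [-1.43, 2.12], [-1.02, 1.25], [-3.03, 1.67], [-3.05, -0], [-3.03, 3.03]. Speed limits (rad/s): [2.39, 2.39, 3.01, 3.14, 3.14, 3.14].

## Interface

Orientations are given as [roll, pitch, yaw] about the fixed x, y, z axes, in that order (R = Rz(yaw) Ry(pitch) Rx(roll)).
In Python, from station import * gives the robot as it stands. The module is installed in compiled form; this text tells all that it offers.
- The arm moves only by the tool move_arm, never from a script. Its argument "rows" is a list of rows, each an object with "delta_rot": the turn, a rotation vector about the world's x, y, z in degrees, a list of three; "delta_pos": the shift along the world's x, y, z in cm, a list of three; "hand": the finger opening in cm, from 0 to 8.76. A call has exactly 10 rows; each row shifts and turns the commanded pose from where the row before left it; what a row does not reach is not made up. A row lasts 1/10 s, in which the tool goes at most 50 mm and 8.59 degrees, less where a joint would pass 70% of its speed; a pose out of reach is approached as far as the arm can. A call is refused whole if a number of a shift passes 5 or a number of a turn 8.59, either way. A call with a gripper value outside its range is refused whole. The fingers move at their own pace and stop on an object; "force" is the grip in N (left out, the last holds). Time passes only in rows, so rows that do not move let the fingers close, or fill a call up. It gives the time, the measured TCP pose, the force and the opening at its end, in the units of the state.
- get_state(): the state, without advancing time (a new reading comes with each control period).
- grab_frame(name): name is "side" or "top" or "wrist"; returns the picture (420x560x3 uint8, blue, green, red); there is no depth.
- camera_info(name): a dict with "camera_matrix" (3x3 intrinsics, pixels), "world_from_camera" (4x4, takes a point from camera to world coordinates); the wrist camera has in their place "T_tool_cam" (4x4, takes a point from camera to tool coordinates, whose origin is the TCP and whose axes are the flange's). Camera axes: x right, y down, z forward; pixel columns grow to the right and rows downward; lengths in m; the calibration is good to about 2 mm. A picture is of the moment at which its call begins: read the wrist's pose just before it. camera_info takes no time and is no camera call.
- job_done(): hands the job in, once; it reports no verdict.
The state is a dict: "t": time; "q": joint angles; "qd": joint speeds; "joint_efforts": joint torques, N m; "eef_pos": TCP position; "ee_rot": TCP orientation; "force": force on the tool from outside, world axes, zero at the start; "moment": the same for the moment, N m; "width": finger opening in m.
Only numpy, scipy, OpenCV 4.12 (cv2) and the standard library are available. Lean on these libraries where they do the work, as an engineer would, in place of code of your own. Each camera call takes 0.05 s, during which the arm holds its last target.

## Working session

There is one attempt and no reset: what is moved stays moved. The work goes in short steps, Python scripts to look and compute and a tool call to move; the robot and the scene stay as the last step left them, time stands still between calls to the robot, and variables do not carry over. Pictures are saved under pics/ and viewed, and the job is handed in when it is done.

Besides the shell and the picture viewer there is one more tool, called after "Request:" as a command line: name --argument value ..., lists and objects as JSON in quotes. move_arm: Moves the arm, as the interface text tells. Its arguments: {"type":"object","properties":{"rows":{"type":"array"},"force":{"type":"number"}},"required":["rows"]}

```bash
mkdir -p pics; ls; python3 - <<'E'
from station import *
import cv2, numpy as np
s=get_state(); print({k:np.round(v,4) for k,v in s.items()})
for n in ["side","top","wrist"]:
    cv2.imwrite(f"pics/{n}0.png",grab_frame(n)); print(n,{k:np.round(v,4) for k,v in camera_info(n).items()})
E
```

```text
pics
{'t': np.float64(0.0), 'q': array([-8.2490e-01,  3.5940e-01,  1.1100e-02, -4.0000e-04, -1.2241e+00,
       -2.8810e-01]), 'qd': array([ 0.0001,  0.0003, -0.0006,  0.0011, -0.0001,  0.0005]), 'joint_efforts': array([ 7.00000e-04, -5.82719e+01,  2.93056e+01,  6.99730e+00,
        6.90000e-03, -2.00000e-04]), 'eef_pos': array([ 0.2981, -0.6051,  0.2476]), 'ee_rot': array([ 3.1399e+00, -1.0000e-04, -2.6839e+00]), 'force': array([-0.4837,  0.9046,  0.3966]), 'moment': array([ 0.0343, -0.0098,  0.0619]), 'width': np.float64(0.0875)}
side {'camera_matrix': array([[401.4269,   0.    , 277.658 ],
       [  0.    , 401.4269, 213.282 ],
       [  0.    ,   0.    ,   1.    ]]), 'world_from_camera': array([[ 0.7383, -0.3233,  0.5919,  0.118 ],
       [-0.6745, -0.358 ,  0.6457, -0.5441],
       [ 0.0031, -0.876 , -0.4824,  0.4862],
       [ 0.    ,  0.    ,  0.    ,  1.    ]])}
top {'camera_matrix': array([[425.0971,   0.    , 274.3863],
       [  0.    , 425.0971, 206.7563],
       [  0.    ,   0.    ,   1.    ]]), 'world_from_camera': array([[ 0.0155, -0.9894,  0.1447,  0.4457],
       [-0.9999, -0.0159, -0.0013,  0.0069],
       [ 0.0035, -0.1446, -0.9895,  1.0644],
       [ 0.    ,  0.    ,  0.    ,  1.    ]])}
wrist {'camera_matrix': array([[295.3037,   0.    , 283.3083],
       [  0.    , 295.3037, 204.0282],
       [  0.    ,   0.    ,   1.    ]]), 'T_tool_cam': array([[-5.000e-04, -9.580e-01, -2.867e-01,  7.740e-02],
       [ 1.000e+00, -4.000e-04, -5.000e-04,  6.000e-04],
       [ 3.000e-04, -2.867e-01,  9.580e-01, -1.351e-01],
       [ 0.000e+00,  0.000e+00,  0.000e+00,  1.000e+00]])}
```

View pics/side0.png

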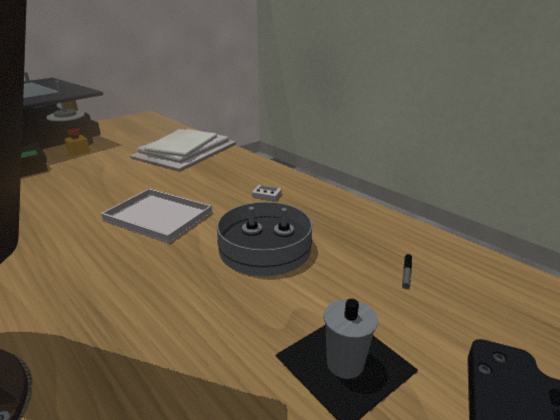

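View pics/top0.png

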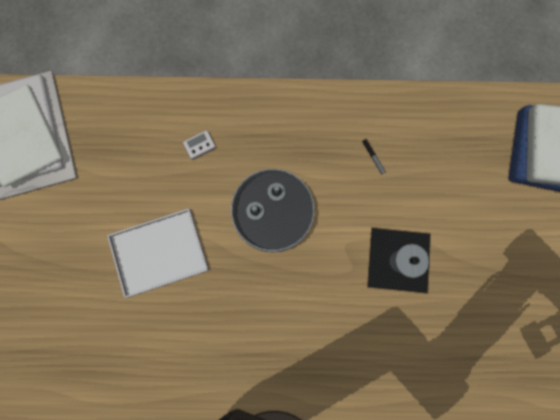

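View pics/wrist0.png

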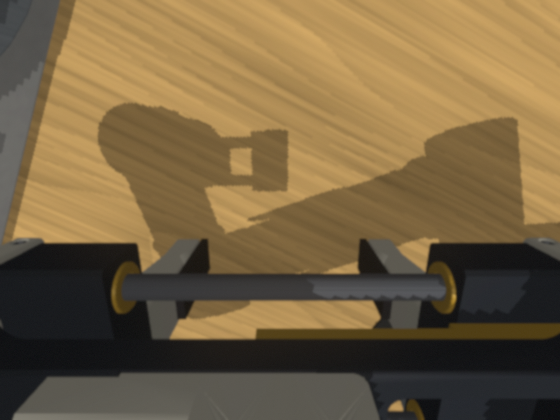

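Two holders stand in the sieve (top ≈(277,191) and (255,211)). The tray is at (158,253), the pot's lid at (412,261), the timer at (199,145) and the marker at (374,156). Next I measure them.

```bash
cat > h.py <<'E'
from station import *
import cv2, numpy as np
from scipy.spatial.transform import Rotation as R
def cam(n,s=None):
    c=camera_info(n); K=np.array(c["camera_matrix"])
    if n=="wrist":
        s=s or get_state(); T=np.eye(4); T[:3,:3]=R.from_euler('xyz',s["ee_rot"]).as_matrix(); T[:3,3]=s["eef_pos"]
        return K,T@np.array(c["T_tool_cam"])
    return K,np.array(c["world_from_camera"])
def ray(n,u,v,z,s=None):
    K,T=cam(n,s); d=T[:3,:3]@np.linalg.solve(K,[u,v,1]); o=T[:3,3]
    return o+d*(z-o[2])/d[2]
def tri(obs):  # [(K,T,u,v)]
    A=np.zeros((3,3));b=np.zeros(3);L=[]
    for K,T,u,v in obs:
        d=T[:3,:3]@np.linalg.solve(K,[u,v,1]);d/=np.linalg.norm(d);P=np.eye(3)-np.outer(d,d);A+=P;b+=P@T[:3,3];L.append((P,T[:3,3]))
    p=np.linalg.solve(A,b);return p,[round(float(np.linalg.norm(P@(p-o))),4) for P,o in L]
def proj(n,p,s=None):
    K,T=cam(n,s); q=np.linalg.inv(T)@np.append(p,1); q=K@q[:3]; return q[:2]/q[2]
def crop(im,u0,v0,u1,v1,k,f):
    cv2.imwrite("pics/"+f,cv2.resize(im[v0:v1,u0:u1],None,fx=k,fy=k,interpolation=cv2.INTER_CUBIC))
E
python3 - <<'E'
from h import *
im=cv2.imread("pics/top0.png")
crop(im,225,160,325,260,6,"t1.png")
crop(im,360,220,440,300,6,"t2.png")
im2=cv2.imread("pics/side0.png")
crop(im2,210,190,320,280,7,"s1.png")
crop(im2,270,285,420,410,5,"s2.png")
# tray
hsv=cv2.cvtColor(im,cv2.COLOR_BGR2HSV)
m=((hsv[...,1]<40)&(hsv[...,2]>130)).astype(np.uint8)
m[:, :95]=0
for c in cv2.findContours(m,0,2)[0]:
    if cv2.contourArea(c)>100:
        r=cv2.minAreaRect(c);b=cv2.boxPoints(r);print("white",r)
        P=np.array([ray("top",*p,0.022)[:2] for p in b]);print(P.round(3),P.mean(0).round(4),np.linalg.norm(P[0]-P[1]),np.linalg.norm(P[1]-P[2]))
m=(hsv[...,2]<45).astype(np.uint8);m[:200]=0;m[:,:340]=0
for c in cv2.findContours(m,0,2)[0]:
    if cv2.contourArea(c)>100:
        r=cv2.minAreaRect(c);print("dark",r);P=np.array([ray("top",*p,0.005)[:2] for p in cv2.boxPoints(r)]);print(P.round(3),P.mean(0).round(4))
E
```

```text
white ((156.1707305908203, 252.96340942382812), (65.54762268066406, 88.56057739257812), 71.896240234375)
[[0.52  0.422]
 [0.591 0.219]
 [0.44  0.163]
 [0.371 0.362]] [0.4806 0.2917] 0.21521651499466998 0.16173423272478207
white ((198.30001831054688, 144.1000213623047), (18.335756301879883, 27.280029296875), 63.43495178222656)
[[0.76  0.242]
 [0.793 0.182]
 [0.75  0.159]
 [0.718 0.219]] [0.7554 0.2006] 0.0689684270858964 0.048212204497964366
white ((546.0, 142.5), (77.0, 26.0), 90.0)
[[ 0.876 -0.656]
 [ 0.877 -0.723]
 [ 0.675 -0.707]
 [ 0.674 -0.641]] [ 0.7755 -0.6818] 0.06711042291007019 0.20316294931765033
dark ((399.06854248046875, 260.04058837890625), (57.99509811401367, 58.636322021484375), 4.085616588592529)
[[ 0.405 -0.227]
 [ 0.549 -0.24 ]
 [ 0.541 -0.385]
 [ 0.397 -0.369]] [ 0.4729 -0.3052]
```

View pics/t1.png

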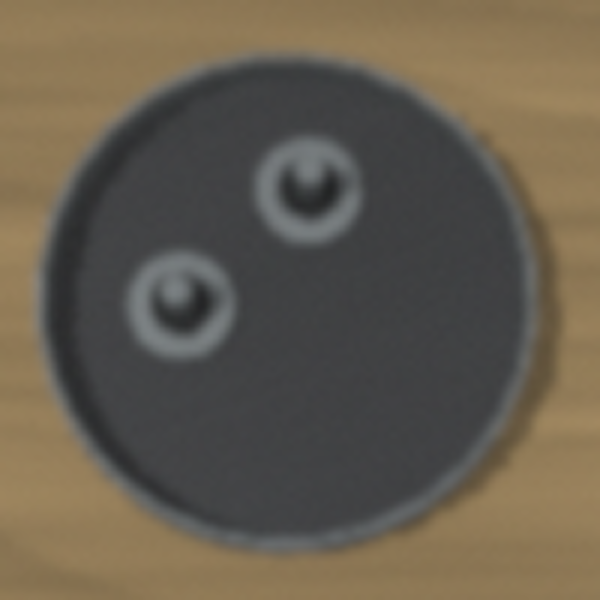

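View pics/t2.png

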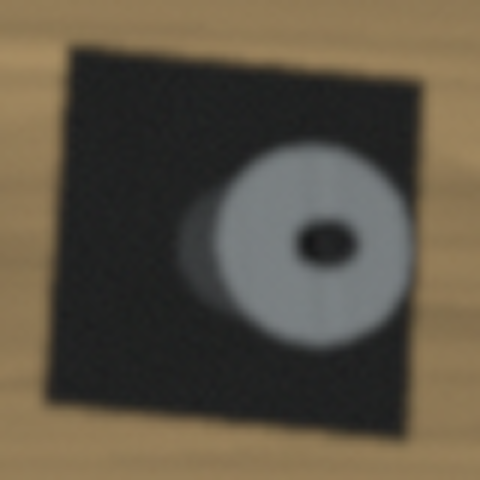

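View pics/s1.png

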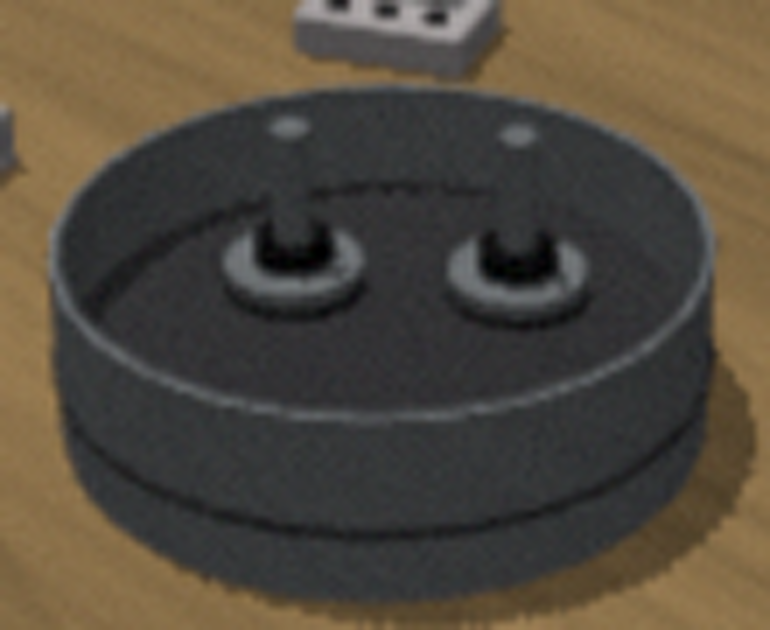

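View pics/s2.png

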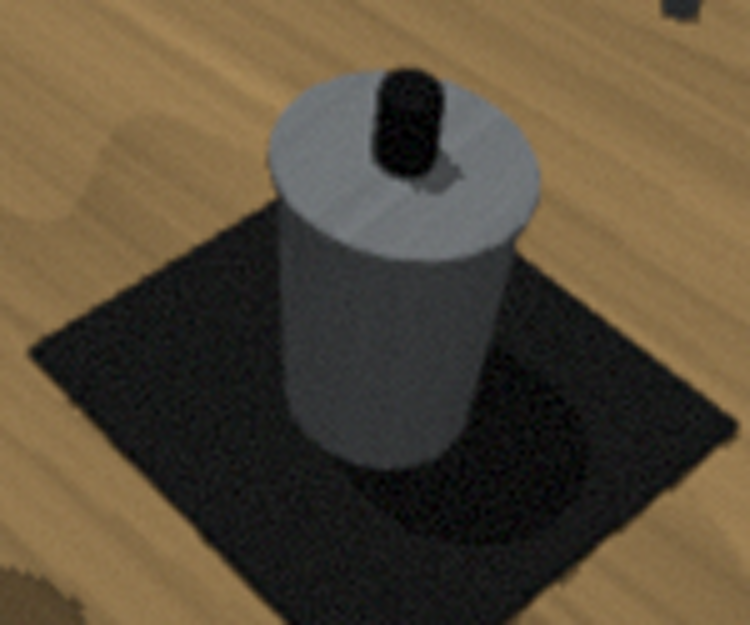

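```bash
python3 - <<'E'
from h import *
for n,a in dict(A=(276.3,191.6),B=(255.1,210.7)).items(): print(n,ray("top",*a,.035))
for a in [(251.4,208.3),(284,209.1)]: print("spindle side",ray("side",*a,.082))
for a in [(210+308/7,190+128/7)]: pass
print("spindle top view", ray("top",225+312/6,160+165/6,.082), ray("top",225+175/6,160+288/6,.082))
print("lid top",ray("top",412.3,260.9,.097),"side",ray("side",350.8,317.7,.097))
print("knob top side",ray("side",270+410/5,285+80/5,.123),"pot foot",ray("top",395,260.5,.005))
print("sieve rim",ray("top",225+290/6,160+302/6,.062), "mat c",ray("top",360+235/6,220+243/6,.005))
print("tray",ray("top",158.5,253,.022))
im=cv2.imread("pics/top0.png");crop(im,95,195,225,310,6,"t3.png")
E
```

```text
A [0.63394947 0.0014887  0.035     ]
B [0.58570294 0.05258226 0.035     ]
spindle side [0.58727418 0.05073899 0.082     ]
spindle side [0.63645795 0.00147005 0.082     ]
spindle top view [6.35172853e-01 2.36545978e-04 8.20000000e-02] [0.58563475 0.05281566 0.082     ]
lid top [ 0.46845366 -0.3079307   0.097     ] side [ 0.47028945 -0.30849568  0.097     ]
knob top side [ 0.47300174 -0.30538507  0.123     ] pot foot [ 0.47093326 -0.29503695  0.005     ]
sieve rim [0.58360505 0.0080186  0.062     ] mat c [ 0.47109405 -0.3053604   0.005     ]
tray [0.47968949 0.28621554 0.022     ]
```

View pics/t3.png

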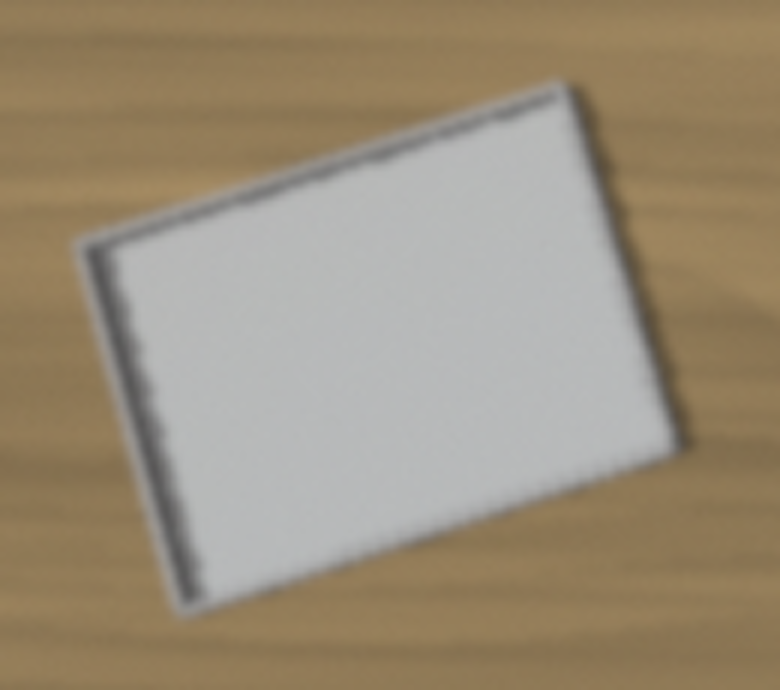

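Request:
move_arm --rows '[{"delta_rot": [0, 0, 5.5], "delta_pos": [2, 3.6, 0], "hand": 3}, {"delta_rot": [0, 0, 5.5], "delta_pos": [2, 3.6, 0], "hand": 3}, {"delta_rot": [0, 0, 5.5], "delta_pos": [2, 3.6, 0], "hand": 3}, {"delta_rot": [0, 0, 5.5], "delta_pos": [2, 3.6, 0], "hand": 3}, {"delta_rot": [0, 0, 5.5], "delta_pos": [2, 3.6, 0], "hand": 3}, {"delta_rot": [0, 0, 5.5], "delta_pos": [2, 3.6, 0], "hand": 3}, {"delta_rot": [0, 0, 5.5], "delta_pos": [2, 3.6, 0], "hand": 3}, {"delta_rot": [0, 0, 5.5], "delta_pos": [2, 3.6, 0], "hand": 3}, {"delta_rot": [0, 0, 5.5], "delta_pos": [2, 3.6, 0], "hand": 3}, {"delta_rot": [0, 0, 5.5], "delta_pos": [2, 3.6, 0], "hand": 3}]' --force 20

```text
t: 1.15
eef_pos: [0.4988, -0.2438, 0.2486]
ee_rot: [3.142, 0.0, -1.72]
force: [1.4, -0.2, 0.5]
width: 0.0302
```

```bash
cat > log.py <<'E'
from h import *
import json
s=get_state()
open("log.txt","a").write(json.dumps([np.array(s["q"]).tolist(),np.array(s["eef_pos"]).tolist(),np.array(s["ee_rot"]).tolist()])+"\n")
print(round(float(s["t"]),2),"q",np.round(s["q"],3),"p",np.round(s["eef_pos"],4),"rpy",np.round(s["ee_rot"],4),"w",round(float(s["width"]),4),"F",np.round(s["force"],1))
E
python3 log.py
```

```text
1.15 q [-0.102  0.162 -0.255 -0.    -1.154 -0.047] p [ 0.4988 -0.2438  0.2486] rpy [ 3.1416e+00  1.0000e-04 -1.7198e+00] w 0.0302 F [ 1.4 -0.2  0.5]
```

Request:
move_arm --rows '[{"delta_rot": [0, 0, 5.5], "delta_pos": [1.35, 2.45, 0], "hand": 3}, {"delta_rot": [0, 0, 5.5], "delta_pos": [1.35, 2.45, 0], "hand": 3}, {"delta_rot": [0, 0, 5.5], "delta_pos": [1.35, 2.45, 0], "hand": 3}, {"delta_rot": [0, 0, 5.5], "delta_pos": [1.35, 2.45, 0], "hand": 3}, {"delta_rot": [0, 0, 5.5], "delta_pos": [1.35, 2.45, -1], "hand": 3}, {"delta_rot": [0, 0, 5.5], "delta_pos": [1.35, 2.45, -1], "hand": 3}, {"delta_rot": [0, 0, 5.5], "delta_pos": [1.35, 2.45, -2], "hand": 3}, {"delta_rot": [0, 0, 5.5], "delta_pos": [1.35, 2.45, -2], "hand": 3}, {"delta_rot": [0, 0, 5.5], "delta_pos": [1.35, 2.45, -2], "hand": 3}, {"delta_rot": [0, 0, 5.5], "delta_pos": [1.35, 2.45, 0], "hand": 3}]'

```text
t: 2.15
eef_pos: [0.6318, 0.0004, 0.165]
ee_rot: [3.137, 0.003, -0.76]
force: [0.3, -0.8, -0.5]
width: 0.03
```

```bash
python3 log.py; python3 -c "
from h import *
cv2.imwrite('pics/w1.png',grab_frame('wrist'))
for p in [(.635,.001,.035),(.635,.001,.082),(.5865,.0515,.082),(.5865,.0515,.035)]: print(proj('wrist',p))"
```

```text
2.15 q [ 3.080e-01  3.540e-01 -1.950e-01 -1.000e-03 -1.027e+00  5.020e-01] p [6.318e-01 4.000e-04 1.650e-01] rpy [ 3.1373  0.0035 -0.7605] w 0.03 F [ 0.3 -0.8 -0.5]
[285.14570653 199.55729261]
[285.59629289 215.87148353]
[281.07979557 293.44636609]
[281.34447152 266.4721537 ]
```

View pics/w1.png

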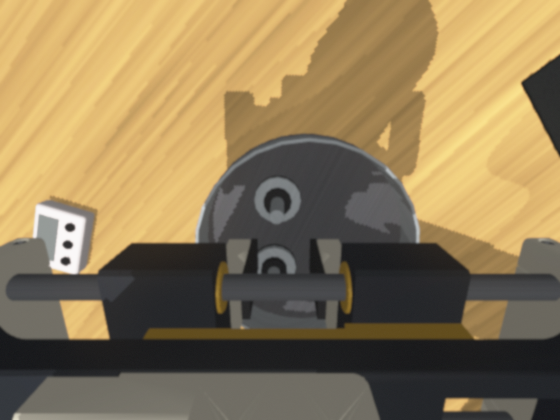

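```bash
python3 - <<'E'
from h import *
for n in ["top","side","wrist"]:
    s=get_state(); im=grab_frame(n); cv2.imwrite(f"pics/{n}1.png",im)
    if n=="wrist":
        crop(im,200,130,420,330,3,"w1c.png")
        for px in [(277.5,200),(275.5,265)]: print(ray("wrist",*px,.035,s))
        print(s["eef_pos"],s["ee_rot"])
    if n=="side": crop(im,210,170,320,280,6,"s1c.png")
    if n=="top": crop(im,225,160,325,260,6,"t1c.png")
E
```

```text
[0.63829413 0.00423032 0.035     ]
[0.59068686 0.05302415 0.035     ]
[0.63364526 0.0008148  0.16758952] [ 3.14035023e+00  6.14455349e-04 -7.62012147e-01]
```

View pics/s1c.png

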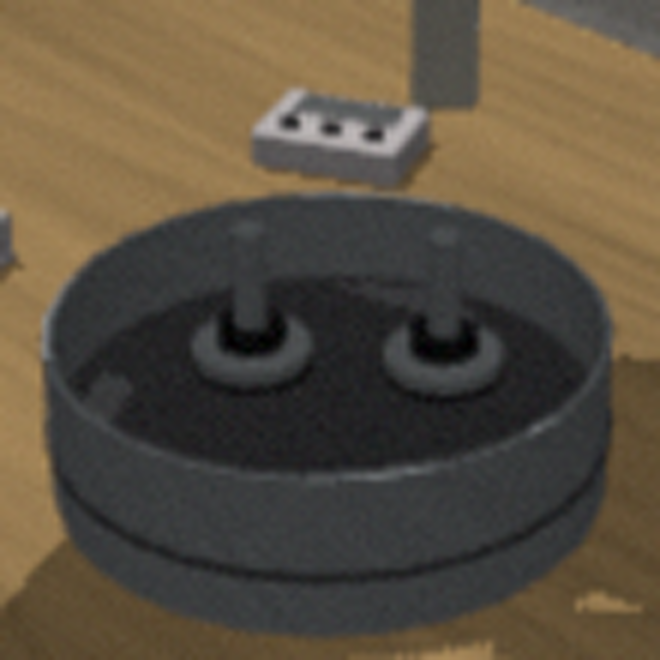

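View pics/w1c.png

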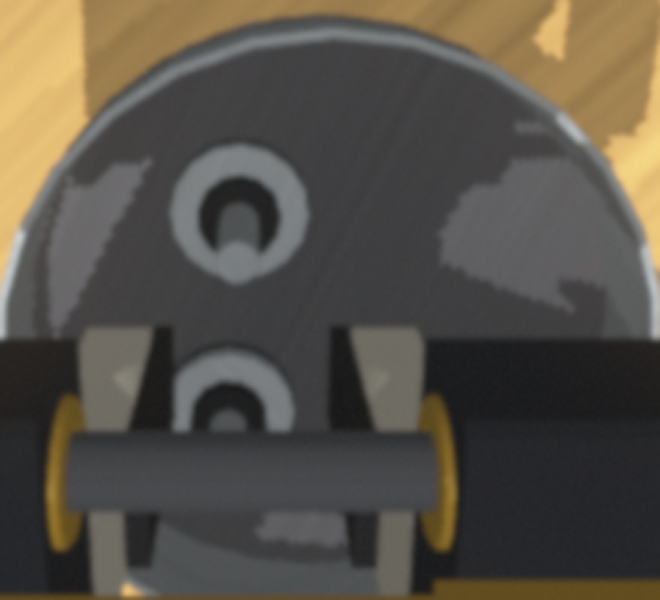

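Request:
move_arm --rows '[{"delta_rot": [0, 0, 0], "delta_pos": [0.2, 0.1, -2], "hand": 3}, {"delta_rot": [0, 0, 0], "delta_pos": [0, 0, -2.5], "hand": 3}, {"delta_rot": [0, 0, 0], "delta_pos": [0, 0, -2.5], "hand": 3}, {"delta_rot": [0, 0, 0], "delta_pos": [0, 0, -2.2], "hand": 3}, {"delta_rot": [0, 0, 0], "delta_pos": [0, 0, -0.5], "hand": 3}, {"delta_rot": [0, 0, 0], "delta_pos": [0, 0, 0], "hand": 3}, {"delta_rot": [0, 0, 0], "delta_pos": [0, 0, 0], "hand": 0}, {"delta_rot": [0, 0, 0], "delta_pos": [0, 0, 0], "hand": 0}, {"delta_rot": [0, 0, 0], "delta_pos": [0, 0, 0], "hand": 0}, {"delta_rot": [0, 0, 0], "delta_pos": [0, 0, 0], "hand": 0}]' --force 30

```text
t: 3.35
eef_pos: [0.6361, 0.0008, 0.0727]
ee_rot: [-3.14, -0.001, -0.764]
force: [0.0, 1.0, 2.6]
width: 0.0115
```

```bash
python3 log.py
```

```text
3.35 q [ 0.308  0.451 -0.286  0.    -0.832  0.499] p [0.6361 0.0008 0.0727] rpy [-3.1397e+00 -1.2000e-03 -7.6370e-01] w 0.0115 F [0.  1.  2.6]
```

Request:
move_arm --rows '[{"delta_rot": [0, 0, 0], "delta_pos": [0, 0, 1.5], "hand": 0}, {"delta_rot": [0, 0, 0], "delta_pos": [0, 0, 2], "hand": 0}, {"delta_rot": [0, 0, 0], "delta_pos": [0, 0, 2.5], "hand": 0}, {"delta_rot": [0, 0, 0], "delta_pos": [0, 0, 2.5], "hand": 0}, {"delta_rot": [0, 0, 0], "delta_pos": [-0.7, 1.4, 1], "hand": 0}, {"delta_rot": [0, 0, 0], "delta_pos": [-1.5, 2.9, 0], "hand": 0}, {"delta_rot": [0, 0, 0], "delta_pos": [-1.5, 2.9, 0], "hand": 0}, {"delta_rot": [0, 0, 0], "delta_pos": [-1.5, 2.9, 0], "hand": 0}, {"delta_rot": [0, 0, 0], "delta_pos": [-1.5, 2.9, 0], "hand": 0}, {"delta_rot": [0, 0, 0], "delta_pos": [-1.5, 2.9, 0], "hand": 0}]'

```text
t: 4.35
eef_pos: [0.5516, 0.1607, 0.166]
ee_rot: [3.141, 0.001, -0.764]
force: [1.2, 0.1, -1.4]
width: 0.0113
```

Request:
move_arm --rows '[{"delta_rot": [0, 0, 0], "delta_pos": [-1.5, 2.9, 0], "hand": 0}, {"delta_rot": [0, 0, 0], "delta_pos": [-1.5, 2.9, 0], "hand": 0}, {"delta_rot": [0, 0, 0], "delta_pos": [-1.5, 2.9, 0], "hand": 0}, {"delta_rot": [0, 0, 0], "delta_pos": [-1.5, 2.9, 0], "hand": 0}, {"delta_rot": [0, 0, 0], "delta_pos": [-1.5, 2.9, 0], "hand": 0}, {"delta_rot": [0, 0, 0], "delta_pos": [-1.2, 2, 0], "hand": 0}, {"delta_rot": [0, 0, 0], "delta_pos": [0, 0, -2.5], "hand": 0}, {"delta_rot": [0, 0, 0], "delta_pos": [0, 0, -2.5], "hand": 0}, {"delta_rot": [0, 0, 0], "delta_pos": [0, 0, -2], "hand": 0}, {"delta_rot": [0, 0, 0], "delta_pos": [0, 0, 0], "hand": 0}]'

```text
t: 5.35
eef_pos: [0.4639, 0.3229, 0.0934]
ee_rot: [3.135, -0.0, -0.764]
force: [-1.2, -0.9, -2.0]
width: 0.0117
```

```bash
python3 log.py; python3 -c "
from h import *
im=grab_frame('side');crop(im,60,120,340,320,2.8,'s3.png')"
```

```text
5.35 q [ 0.954  0.333 -0.422 -0.001 -0.822 -0.146] p [0.4639 0.3229 0.0934] rpy [ 3.1351 -0.     -0.7642] w 0.0117 F [-1.2 -0.9 -2. ]
```

View pics/s3.png

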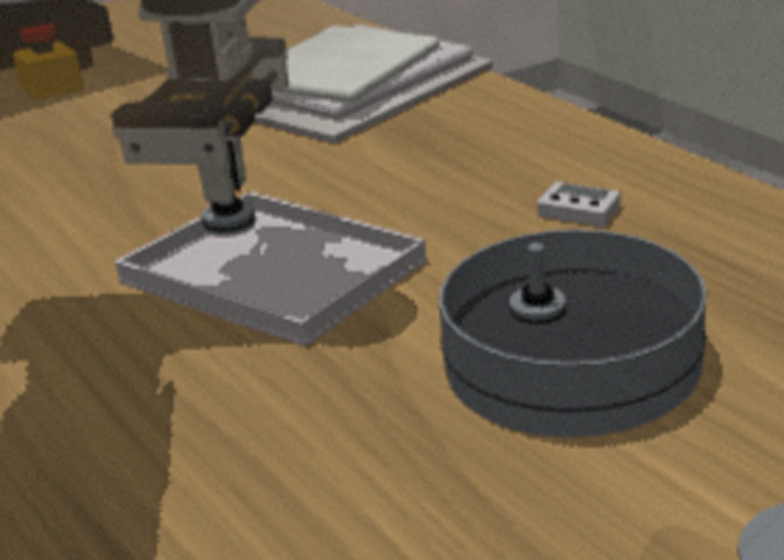

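Request:
move_arm --rows '[{"delta_rot": [0, 0, 0], "delta_pos": [0, 0, -1.2], "hand": 0}, {"delta_rot": [0, 0, 0], "delta_pos": [0, 0, -1.2], "hand": 0}, {"delta_rot": [0, 0, 0], "delta_pos": [0, 0, -0.8], "hand": 0}, {"delta_rot": [0, 0, 0], "delta_pos": [0, 0, -0.3], "hand": 0}, {"delta_rot": [0, 0, 0], "delta_pos": [0, 0, -0.2], "hand": 0}, {"delta_rot": [0, 0, 0], "delta_pos": [0, 0, 0], "hand": 0}, {"delta_rot": [0, 0, 0], "delta_pos": [0, 0, 0], "hand": 0}, {"delta_rot": [0, 0, 0], "delta_pos": [0, 0, 0], "hand": 0}, {"delta_rot": [0, 0, 0], "delta_pos": [0, 0, 0], "hand": 0}, {"delta_rot": [0, 0, 0], "delta_pos": [0, 0, 0], "hand": 0}]'

```text
t: 6.4
eef_pos: [0.4664, 0.3246, 0.0598]
ee_rot: [-3.141, 0.0, -0.764]
force: [-0.8, -0.6, -1.2]
width: 0.0112
```

```bash
python3 log.py
```

```text
6.4 q [ 0.952  0.378 -0.452  0.    -0.74  -0.146] p [0.4664 0.3246 0.0598] rpy [-3.1412  0.     -0.7639] w 0.0112 F [-0.8 -0.6 -1.2]
```

Request:
move_arm --rows '[{"delta_rot": [0, 0, 0], "delta_pos": [0, 0, -0.15], "hand": 0}, {"delta_rot": [0, 0, 0], "delta_pos": [0, 0, -0.15], "hand": 0}, {"delta_rot": [0, 0, 0], "delta_pos": [0, 0, 0], "hand": 0}, {"delta_rot": [0, 0, 0], "delta_pos": [0, 0, 0], "hand": 0}, {"delta_rot": [0, 0, 0], "delta_pos": [0, 0, 0], "hand": 3}, {"delta_rot": [0, 0, 0], "delta_pos": [0, 0, 0], "hand": 3}, {"delta_rot": [0, 0, 0], "delta_pos": [0, 0, 0], "hand": 3}, {"delta_rot": [0, 0, 0], "delta_pos": [0, 0, 1], "hand": 3}, {"delta_rot": [0, 0, 0], "delta_pos": [0, 0, 3], "hand": 3}, {"delta_rot": [0, 0, 0], "delta_pos": [0, 0, 4], "hand": 3}]'

```text
t: 7.4
eef_pos: [0.4655, 0.3235, 0.1365]
ee_rot: [3.138, -0.0, -0.764]
force: [0.8, 0.6, -0.1]
width: 0.0297
```

Request:
move_arm --rows '[{"delta_rot": [0, 0, 0], "delta_pos": [1, -1.5, 3], "hand": 3}, {"delta_rot": [0, 0, 0], "delta_pos": [1.3, -3, 0], "hand": 3}, {"delta_rot": [0, 0, 0], "delta_pos": [1.3, -3, 0], "hand": 3}, {"delta_rot": [0, 0, 0], "delta_pos": [1.3, -3, 0], "hand": 3}, {"delta_rot": [0, 0, 0], "delta_pos": [1.3, -3, 0], "hand": 3}, {"delta_rot": [0, 0, 0], "delta_pos": [1.3, -3, 0], "hand": 3}, {"delta_rot": [0, 0, 0], "delta_pos": [1.3, -3, 0], "hand": 3}, {"delta_rot": [0, 0, 0], "delta_pos": [1.3, -3, 0], "hand": 3}, {"delta_rot": [0, 0, 0], "delta_pos": [1.3, -3, 0], "hand": 3}, {"delta_rot": [0, 0, 0], "delta_pos": [0.6, -1.8, 0], "hand": 3}]'

```text
t: 8.4
eef_pos: [0.587, 0.0495, 0.1674]
ee_rot: [-3.141, -0.0, -0.765]
force: [0.2, -0.5, -0.4]
width: 0.0298
```

```bash
python3 log.py; python3 -c "
from h import *
s=get_state()
im=grab_frame('side');crop(im,60,120,340,320,2.8,'s4.png')
cv2.imwrite('pics/top4.png',grab_frame('top'))"
```

```text
8.4 q [ 0.416  0.284 -0.294  0.    -0.993  0.39 ] p [0.587  0.0495 0.1674] rpy [-3.1412e+00 -5.0000e-04 -7.6510e-01] w 0.0298 F [ 0.2 -0.5 -0.4]
```

View pics/s4.png

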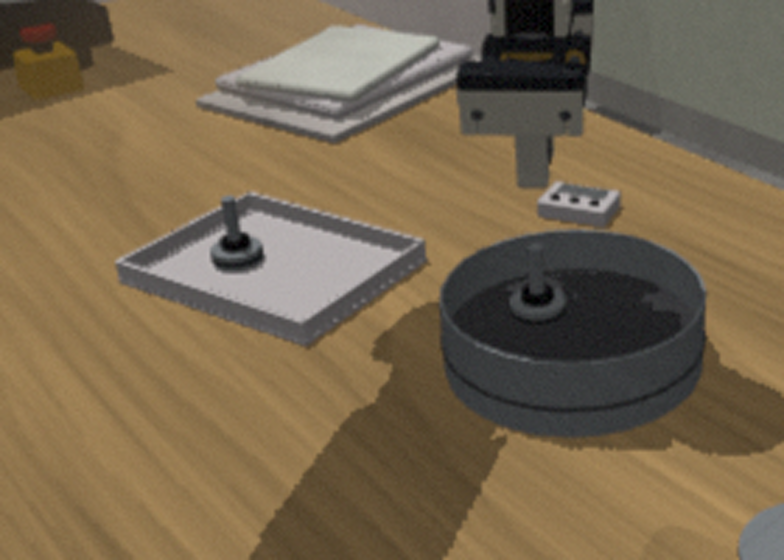

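The first holder stands upright in the tray and the second has not moved.

Request:
move_arm --rows '[{"delta_rot": [0, 0, 0], "delta_pos": [0, 0.15, -2], "hand": 3}, {"delta_rot": [0, 0, 0], "delta_pos": [0, 0, -2.5], "hand": 3}, {"delta_rot": [0, 0, 0], "delta_pos": [0, 0, -2.5], "hand": 3}, {"delta_rot": [0, 0, 0], "delta_pos": [0, 0, -2], "hand": 3}, {"delta_rot": [0, 0, 0], "delta_pos": [0, 0, -0.5], "hand": 3}, {"delta_rot": [0, 0, 0], "delta_pos": [0, 0, 0], "hand": 3}, {"delta_rot": [0, 0, 0], "delta_pos": [0, 0, 0], "hand": 0}, {"delta_rot": [0, 0, 0], "delta_pos": [0, 0, 0], "hand": 0}, {"delta_rot": [0, 0, 0], "delta_pos": [0, 0, 0], "hand": 0}, {"delta_rot": [0, 0, 0], "delta_pos": [0, 0, 0], "hand": 0}]'

```text
t: 9.5
eef_pos: [0.587, 0.0534, 0.0725]
ee_rot: [-3.14, -0.001, -0.764]
force: [0.3, 0.8, 2.8]
width: 0.0116
```

```bash
python3 log.py
```

```text
9.5 q [ 0.422  0.389 -0.394  0.    -0.786  0.385] p [0.587  0.0534 0.0725] rpy [-3.1397e+00 -8.0000e-04 -7.6380e-01] w 0.0116 F [0.3 0.8 2.8]
```

Request:
move_arm --rows '[{"delta_rot": [0, 0, 0], "delta_pos": [0, 0, 1.5], "hand": 0}, {"delta_rot": [0, 0, 0], "delta_pos": [0, 0, 2], "hand": 0}, {"delta_rot": [0, 0, 0], "delta_pos": [0, 0, 2.5], "hand": 0}, {"delta_rot": [0, 0, 0], "delta_pos": [0, 0, 2.5], "hand": 0}, {"delta_rot": [0, 0, 0], "delta_pos": [-0.5, 1, 0.5], "hand": 0}, {"delta_rot": [0, 0, 0], "delta_pos": [-1.2, 2.6, 0], "hand": 0}, {"delta_rot": [0, 0, 0], "delta_pos": [-1.4, 2.9, 0], "hand": 0}, {"delta_rot": [0, 0, 0], "delta_pos": [-1.4, 2.9, 0], "hand": 0}, {"delta_rot": [0, 0, 0], "delta_pos": [-1.4, 2.9, 0], "hand": 0}, {"delta_rot": [0, 0, 0], "delta_pos": [-1.4, 2.9, 0], "hand": 0}]'

```text
t: 10.5
eef_pos: [0.5117, 0.2059, 0.1608]
ee_rot: [3.14, 0.001, -0.764]
force: [1.7, 0.1, -1.7]
width: 0.0112
```

Request:
move_arm --rows '[{"delta_rot": [0, 0, 0], "delta_pos": [-1.4, 2.9, 0], "hand": 0}, {"delta_rot": [0, 0, 0], "delta_pos": [-0.6, 1.4, 0], "hand": 0}, {"delta_rot": [0, 0, 0], "delta_pos": [0, 0, -2.5], "hand": 0}, {"delta_rot": [0, 0, 0], "delta_pos": [0, 0, -2.5], "hand": 0}, {"delta_rot": [0, 0, 0], "delta_pos": [0, 0, -2.5], "hand": 0}, {"delta_rot": [0, 0, 0], "delta_pos": [0, 0, -2], "hand": 0}, {"delta_rot": [0, 0, 0], "delta_pos": [0, 0, -0.8], "hand": 0}, {"delta_rot": [0, 0, 0], "delta_pos": [0, 0, -0.2], "hand": 0}, {"delta_rot": [0, 0, 0], "delta_pos": [0, 0, 0], "hand": 0}, {"delta_rot": [0, 0, 0], "delta_pos": [0, 0, 0], "hand": 0}]'

```text
t: 11.5
eef_pos: [0.4935, 0.2482, 0.0569]
ee_rot: [-3.141, -0.0, -0.764]
force: [0.6, 0.1, -1.9]
width: 0.0111
```

```bash
python3 log.py
```

```text
11.5 q [ 0.821  0.361 -0.491  0.    -0.719 -0.014] p [0.4935 0.2482 0.0569] rpy [-3.1409e+00 -1.0000e-04 -7.6400e-01] w 0.0111 F [ 0.6  0.1 -1.9]
```

Request:
move_arm --rows '[{"delta_rot": [0, 0, 0], "delta_pos": [0, 0, 0], "hand": 3}, {"delta_rot": [0, 0, 0], "delta_pos": [0, 0, 0], "hand": 3}, {"delta_rot": [0, 0, 0], "delta_pos": [0, 0, 0], "hand": 3}, {"delta_rot": [0, 0, 0], "delta_pos": [0, 0, 2], "hand": 3}, {"delta_rot": [0, 0, 0], "delta_pos": [0, 0, 4], "hand": 3}, {"delta_rot": [0, 0, 0], "delta_pos": [0, 0, 4], "hand": 3}, {"delta_rot": [0, 0, 0], "delta_pos": [0, -3, 3], "hand": 4}, {"delta_rot": [0, 0, 0], "delta_pos": [0, -4, 0], "hand": 4}, {"delta_rot": [0, 0, 0], "delta_pos": [0, -4, 0], "hand": 4}, {"delta_rot": [0, 0, 0], "delta_pos": [0, -4, 0], "hand": 4}]'

```text
t: 12.5
eef_pos: [0.4931, 0.0968, 0.1872]
ee_rot: [-3.14, -0.0, -0.763]
force: [1.0, -0.6, 0.2]
width: 0.04
```

Request:
move_arm --rows '[{"delta_rot": [0, 0, 0], "delta_pos": [0, -4, 0], "hand": 4}, {"delta_rot": [0, 0, 0], "delta_pos": [0, -4, 0], "hand": 4}, {"delta_rot": [0, 0, 0], "delta_pos": [0, -4, 0], "hand": 4}, {"delta_rot": [0, 0, 0], "delta_pos": [0, -4, 0], "hand": 4}, {"delta_rot": [0, 0, 0], "delta_pos": [0, -4, 0], "hand": 4}, {"delta_rot": [0, 0, 0], "delta_pos": [0, -4, 0], "hand": 4}, {"delta_rot": [0, 0, 0], "delta_pos": [0, -4, 0], "hand": 4}, {"delta_rot": [0, 0, 0], "delta_pos": [0, -4, 0], "hand": 4}, {"delta_rot": [0, 0, 0], "delta_pos": [0, -4, 0], "hand": 4}, {"delta_rot": [0, 0, 0], "delta_pos": [0, 0, 0], "hand": 4}]'

```text
t: 13.5
eef_pos: [0.4929, -0.2657, 0.1863]
ee_rot: [3.141, -0.0, -0.768]
force: [-0.9, 0.0, -0.4]
width: 0.0401
```

```bash
python3 log.py; python3 -c "
from h import *
for n in ['side','top','wrist']:
  s=get_state();im=grab_frame(n);cv2.imwrite(f'pics/{n}5.png',im)
print(proj('wrist',(.4695,-.308,.097),s),proj('wrist',(.4695,-.308,.123),s))
print('marker',ray('top',374,156,.014),'timer',ray('top',199,145,.018))"
```

```text
13.5 q [-1.440e-01  2.210e-01 -3.330e-01  1.000e-03 -1.018e+00  9.470e-01] p [ 0.4929 -0.2657  0.1863] rpy [ 3.1409e+00 -2.0000e-04 -7.6770e-01] w 0.0401 F [-0.9  0.  -0.4]
[345.53947645 198.58527396] [352.98982255 208.5026453 ]
marker [ 0.73379202 -0.24575009  0.014     ] timer [0.75412263 0.19950675 0.018     ]
```

View pics/side5.png

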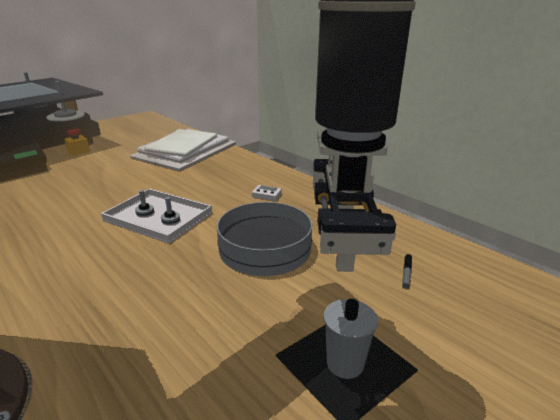

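View pics/wrist5.png

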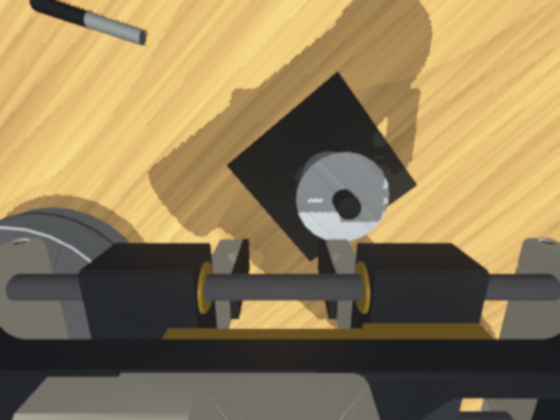

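View pics/top5.png

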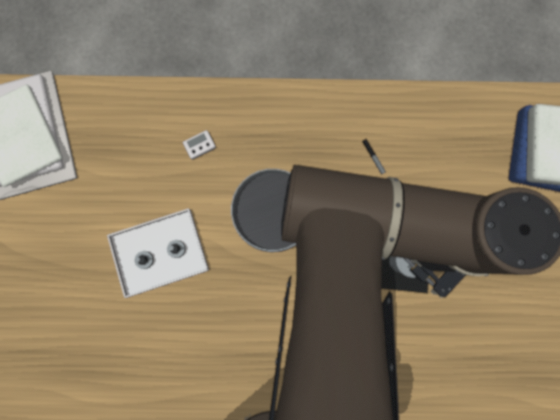

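Request:
move_arm --rows '[{"delta_rot": [0, 0, 0], "delta_pos": [-1.1, -2.1, 0], "hand": 4}, {"delta_rot": [0, 0, 0], "delta_pos": [-1.2, -2, 0], "hand": 4}, {"delta_rot": [0, 0, 0], "delta_pos": [0, 0, -2.5], "hand": 4}, {"delta_rot": [0, 0, 0], "delta_pos": [0, 0, -2.5], "hand": 4}, {"delta_rot": [0, 0, 0], "delta_pos": [0, 0, -1.3], "hand": 4}, {"delta_rot": [0, 0, 0], "delta_pos": [0, 0, 0], "hand": 4}, {"delta_rot": [0, 0, 0], "delta_pos": [0, 0, 0], "hand": 0}, {"delta_rot": [0, 0, 0], "delta_pos": [0, 0, 0], "hand": 0}, {"delta_rot": [0, 0, 0], "delta_pos": [0, 0, 0], "hand": 0}, {"delta_rot": [0, 0, 0], "delta_pos": [0, 0, 0], "hand": 0}]' --force 15

```text
t: 14.65
eef_pos: [0.4706, -0.3031, 0.1244]
ee_rot: [-3.141, -0.001, -0.764]
force: [-0.0, -0.4, 0.7]
width: 0.0173
```

```bash
python3 log.py;  python3 -c "
from h import *
im=grab_frame('side');crop(im,270,240,430,400,4,'s6.png')"
```

```text
14.65 q [-0.222  0.284 -0.408  0.    -0.877  1.029] p [ 0.4706 -0.3031  0.1244] rpy [-3.1412e+00 -1.1000e-03 -7.6380e-01] w 0.0173 F [-0.  -0.4  0.7]
```

View pics/s6.png

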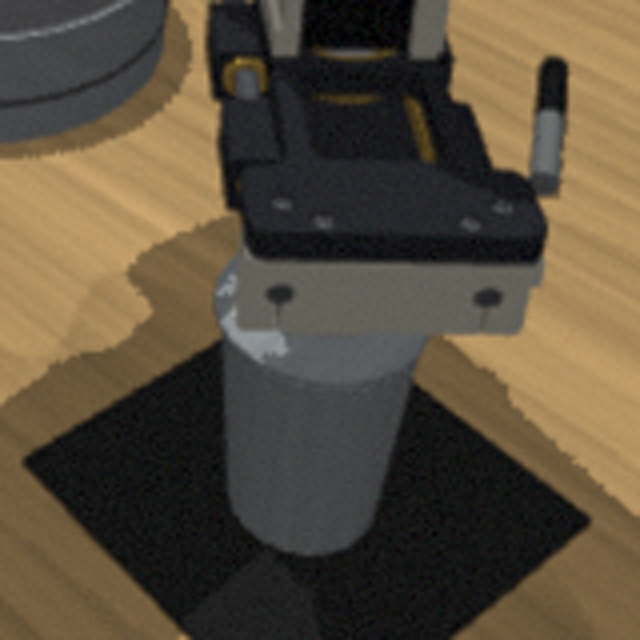

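Request:
move_arm --rows '[{"delta_rot": [0, 0, 0], "delta_pos": [0, 0, 0.5], "hand": 0}, {"delta_rot": [0, 0, 0], "delta_pos": [0, 0, 0.8], "hand": 0}, {"delta_rot": [0, 0, 0], "delta_pos": [0, 0, 1.2], "hand": 0}, {"delta_rot": [0, 0, 0], "delta_pos": [0, 0, 1.5], "hand": 0}, {"delta_rot": [0, 0, 0], "delta_pos": [2, -1.2, 1], "hand": 0}, {"delta_rot": [0, 0, 0], "delta_pos": [3, -1.8, 0], "hand": 0}, {"delta_rot": [0, 0, 0], "delta_pos": [3, -1.8, 0], "hand": 0}, {"delta_rot": [0, 0, 0], "delta_pos": [3, -1.8, 0], "hand": 0}, {"delta_rot": [0, 0, 0], "delta_pos": [2, -1.1, 0], "hand": 0}, {"delta_rot": [0, 0, 0], "delta_pos": [0, 0, -2], "hand": 0}]'

```text
t: 15.7
eef_pos: [0.6042, -0.3822, 0.1564]
ee_rot: [-3.14, -0.006, -0.764]
force: [0.2, 1.5, -0.7]
width: 0.0177
```

```bash
python3 log.py;  python3 -c "
from h import *
im=grab_frame('side');crop(im,250,150,490,400,2.4,'s7.png')"
```

```text
15.7 q [-0.292  0.481 -0.014  0.002 -1.07   1.098] p [ 0.6042 -0.3822  0.1564] rpy [-3.1403 -0.0059 -0.7636] w 0.0177 F [ 0.2  1.5 -0.7]
```

View pics/s7.png

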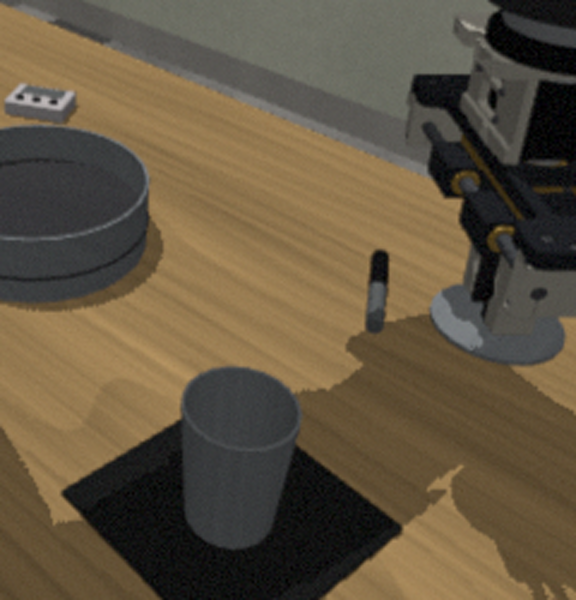

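Request:
move_arm --rows '[{"delta_rot": [0, 0, 0], "delta_pos": [0, 0, -2], "hand": 0}, {"delta_rot": [0, 0, 0], "delta_pos": [0, 0, -2], "hand": 0}, {"delta_rot": [0, 0, 0], "delta_pos": [0, 0, -2], "hand": 0}, {"delta_rot": [0, 0, 0], "delta_pos": [0, 0, -2], "hand": 0}, {"delta_rot": [0, 0, 0], "delta_pos": [0, 0, -1.5], "hand": 0}, {"delta_rot": [0, 0, 0], "delta_pos": [0, 0, -0.7], "hand": 0}, {"delta_rot": [0, 0, 0], "delta_pos": [0, 0, -0.3], "hand": 0}, {"delta_rot": [0, 0, 0], "delta_pos": [0, 0, 0], "hand": 0}, {"delta_rot": [0, 0, 0], "delta_pos": [0, 0, 0], "hand": 0}, {"delta_rot": [0, 0, 0], "delta_pos": [0, 0, 0], "hand": 0}]'

```text
t: 16.75
eef_pos: [0.6008, -0.3802, 0.0496]
ee_rot: [-3.141, -0.001, -0.764]
force: [-0.4, -1.0, -1.1]
width: 0.0175
```

```bash
python3 log.py
```

```text
16.75 q [-0.291  0.577 -0.119  0.    -0.873  1.098] p [ 0.6008 -0.3802  0.0496] rpy [-3.1411e+00 -1.3000e-03 -7.6390e-01] w 0.0175 F [-0.4 -1.  -1.1]
```

Request:
move_arm --rows '[{"delta_rot": [0, 0, 0], "delta_pos": [0, 0, -0.5], "hand": 0}, {"delta_rot": [0, 0, 0], "delta_pos": [0, 0, -0.4], "hand": 0}, {"delta_rot": [0, 0, 0], "delta_pos": [0, 0, -0.2], "hand": 0}, {"delta_rot": [0, 0, 0], "delta_pos": [0, 0, -0.1], "hand": 0}, {"delta_rot": [0, 0, 0], "delta_pos": [0, 0, 0], "hand": 0}, {"delta_rot": [0, 0, 0], "delta_pos": [0, 0, 0], "hand": 0}, {"delta_rot": [0, 0, 0], "delta_pos": [0, 0, 0], "hand": 4}, {"delta_rot": [0, 0, 0], "delta_pos": [0, 0, 0], "hand": 4}, {"delta_rot": [0, 0, 0], "delta_pos": [0, 0, 0], "hand": 4}, {"delta_rot": [0, 0, 0], "delta_pos": [0, 0, 2], "hand": 4}]'

```text
t: 17.75
eef_pos: [0.5985, -0.3792, 0.0536]
ee_rot: [3.14, 0.005, -0.765]
force: [0.3, -1.0, -0.5]
width: 0.0393
```

Request:
move_arm --rows '[{"delta_rot": [0, 0, 0], "delta_pos": [0, 0, 4], "hand": 4}, {"delta_rot": [0, 0, 0], "delta_pos": [0, 0, 4], "hand": 8.7}, {"delta_rot": [0, 0, 0], "delta_pos": [0, 0, 4], "hand": 8.7}, {"delta_rot": [0, 0, 0], "delta_pos": [0, 1, 4], "hand": 8.7}, {"delta_rot": [0, 0, 0], "delta_pos": [0, 4, 4], "hand": 8.7}, {"delta_rot": [0, 0, 0], "delta_pos": [0, 4, 4], "hand": 8.7}, {"delta_rot": [0, 0, 0], "delta_pos": [0, 4, 0], "hand": 8.7}, {"delta_rot": [0, 0, 0], "delta_pos": [0, 4, 0], "hand": 8.7}, {"delta_rot": [0, 0, 0], "delta_pos": [0, 0, 0], "hand": 8.7}, {"delta_rot": [0, 0, 0], "delta_pos": [0, 0, 0], "hand": 8.7}]'

```text
t: 18.75
eef_pos: [0.6006, -0.2182, 0.2877]
ee_rot: [-3.141, -0.001, -0.762]
force: [-0.2, 0.7, 0.3]
width: 0.0868
```

```bash
python3 log.py; python3 -c "
from h import *
im=grab_frame('side');cv2.imwrite('pics/s8.png',im)"
```

```text
18.75 q [-0.044  0.278 -0.014  0.    -1.278  0.853] p [ 0.6006 -0.2182  0.2877] rpy [-3.1412e+00 -6.0000e-04 -7.6180e-01] w 0.0868 F [-0.2  0.7  0.3]
```

View pics/s8.png

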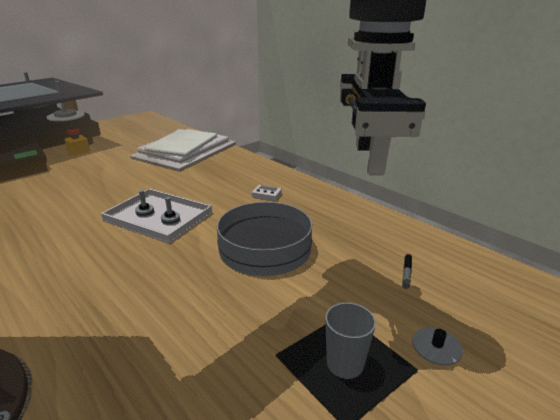

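Request:
move_arm --rows '[{"delta_rot": [0, 5, 0], "delta_pos": [0, 0, 2], "hand": 8.7}, {"delta_rot": [0, 5, 0], "delta_pos": [0, 0, 2], "hand": 8.7}, {"delta_rot": [0, 5, 0], "delta_pos": [0, 0, 1], "hand": 8.7}, {"delta_rot": [0, 5, 0], "delta_pos": [0, 0, 0], "hand": 8.7}, {"delta_rot": [0, 5, 0], "delta_pos": [0, 0, 0], "hand": 8.7}, {"delta_rot": [0, 5, 0], "delta_pos": [0, 0, 0], "hand": 8.7}, {"delta_rot": [0, 5, 0], "delta_pos": [0, 0, 0], "hand": 8.7}, {"delta_rot": [0, 5, 0], "delta_pos": [0, 0, 0], "hand": 8.7}, {"delta_rot": [0, 0, 0], "delta_pos": [0, 0, 0], "hand": 8.7}, {"delta_rot": [0, 0, 0], "delta_pos": [0, 0, 0], "hand": 8.7}]'

```text
t: 19.8
eef_pos: [0.6007, -0.2202, 0.3355]
ee_rot: [2.615, 0.483, -0.898]
force: [-0.1, -0.1, -0.4]
width: 0.0868
```

```bash
python3 log.py
```

```text
19.8 q [-0.035  0.677  0.538  0.025 -2.13   0.846] p [ 0.6007 -0.2202  0.3355] rpy [ 2.6154  0.4829 -0.8976] w 0.0868 F [-0.1 -0.1 -0.4]
```

Request:
move_arm --rows '[{"delta_rot": [5, 0, 0], "delta_pos": [0, 0, 0], "hand": 8.7}, {"delta_rot": [5, 0, 0], "delta_pos": [0, 0, 0], "hand": 8.7}, {"delta_rot": [5, 0, 0], "delta_pos": [0, 0, 0], "hand": 8.7}, {"delta_rot": [5, 0, 0], "delta_pos": [0, 0, 0], "hand": 8.7}, {"delta_rot": [5, 0, 0], "delta_pos": [0, 0, 0], "hand": 8.7}, {"delta_rot": [5, 0, 0], "delta_pos": [0, 0, 0], "hand": 8.7}, {"delta_rot": [5, 0, 0], "delta_pos": [0, 0, 0], "hand": 8.7}, {"delta_rot": [5, 0, 0], "delta_pos": [0, 0, 0], "hand": 8.7}, {"delta_rot": [0, 0, 0], "delta_pos": [0, 0, 0], "hand": 8.7}, {"delta_rot": [0, 0, 0], "delta_pos": [0, 0, 0], "hand": 8.7}]'

```text
t: 20.8
eef_pos: [0.6, -0.2201, 0.3383]
ee_rot: [-2.937, 0.924, -0.401]
force: [-0.9, -0.7, 0.4]
width: 0.0871
```

```bash
python3 log.py
```

```text
20.8 q [-0.262  0.805  0.864 -0.515 -2.464  1.068] p [ 0.6    -0.2201  0.3383] rpy [-2.9373  0.9238 -0.4011] w 0.0871 F [-0.9 -0.7  0.4]
```

```bash
cat > fk.py <<'E'
import numpy as np, json
from scipy.spatial.transform import Rotation as R
from scipy.optimize import least_squares
D=[json.loads(l) for l in open("log.txt")]
Z0=None
def fk(q,P,s4=1,s6=1):
    a1,c1,c2,c3,a2,b,d,g=P
    Rx=lambda t:R.from_euler('x',t); Ry=lambda t:R.from_euler('y',t)
    r1=R.from_euler('z',q[0]); r2=r1*Ry(q[1]); r3=r2*Ry(-q[2]); r4=r3*Rx(s4*q[3]); r5=r4*Ry(-q[4]); r6=r5*Rx(s6*q[5])
    elbow=r1.apply([a1,0,c1])+r2.apply([0,0,c2]); w=elbow+r3.apply([c3,b,a2]); 
    p=w+r5.apply([d,0,0])
    # tool frame: z=x of r6
    return p,r6*R.from_matrix(np.array([[0,0,1],[0,1,0],[-1,0,0.]]))*R.from_euler('z',g), elbow, w
def res(P,s4,s6):
    o=[]
    for q,p,e in D:
        pp,rr,_,_=fk(q,P,s4,s6); o+=list((pp-p)); o+=list(.3*(rr.inv()*R.from_euler('xyz',e)).as_rotvec())
    return o
def fit():
    best=None
    for s4 in(1,-1):
        for s6 in (1,-1):
            for g in(0,1.57,3.14,-1.57):
                r=least_squares(res,[.05,.33,.45,.44,.04,-.19,.3,g],args=(s4,s6))
                if best is None or r.cost<best[0]: best=(r.cost,r.x,s4,s6,np.abs(r.fun).max())
    return best
if __name__=="__main__":
    b=fit();print(b)
    json.dump([list(b[1]),b[2],b[3]],open("fk.json","w"))
E
python3 fk.py; wc -l log.txt
```

```text
(np.float64(0.0027597170434813427), array([ 0.03464462,  0.1417711 ,  0.6278725 ,  0.41284996, -0.00636917,
       -0.19000617,  0.34924629,  4.71238898]), -1, -1, np.float64(0.05020690272896161))
15 log.txt
```

```bash
python3 - <<'E'
import fk,json,numpy as np
P,a,b=json.load(open("fk.json"))
r=np.array(fk.res(P,a,b)).reshape(-1,6);print(r.round(3))
for l in fk.D[-2:]: print(np.round(l[0],3))
E
```

```text
[[-0.01   0.003 -0.01  -0.     0.    -0.   ]
 [-0.003  0.001 -0.004  0.    -0.    -0.   ]
 [ 0.003  0.003  0.003  0.     0.    -0.   ]
 [-0.     0.003  0.005 -0.    -0.    -0.   ]
 [ 0.002  0.005  0.007 -0.    -0.    -0.   ]
 [-0.004  0.    -0.003  0.    -0.    -0.   ]
 [ 0.003  0.003  0.005  0.    -0.    -0.   ]
 [ 0.003  0.005  0.008  0.    -0.    -0.   ]
 [-0.006  0.003 -0.003  0.    -0.    -0.   ]
 [-0.001  0.002  0.002  0.    -0.    -0.   ]
 [-0.001  0.002 -0.009  0.    -0.    -0.   ]
 [ 0.006  0.    -0.001  0.     0.    -0.   ]
 [-0.008  0.002 -0.016  0.    -0.    -0.   ]
 [ 0.004  0.002 -0.035  0.     0.    -0.   ]
 [-0.004 -0.025  0.05   0.    -0.    -0.   ]]
[-0.035  0.677  0.538  0.025 -2.13   0.846]
[-0.262  0.805  0.864 -0.515 -2.464  1.068]
```

```bash
cat > fk2.py <<'E'
import numpy as np, json
from scipy.spatial.transform import Rotation as R
D=[json.loads(l) for l in open("log.txt")]
Rx=lambda t:R.from_euler('x',t); Ry=lambda t:R.from_euler('y',t)
M0=R.from_matrix(np.array([[0,0,1],[0,1,0],[-1,0,0.]]))*R.from_euler('z',4.71238898)
def rots(q):
    r1=R.from_euler('z',q[0]); r2=r1*Ry(q[1]); r3=r2*Ry(-q[2]); r4=r3*Rx(-q[3]); r5=r4*Ry(-q[4]); return r1,r2,r3,r4,r5,r5*Rx(-q[5])*M0
# cols: const z, r1:(x,y), r2:(x,z), r3:(x,z), r4:(x?no; y,z), r5:(x,z)
def row(q):
    r=[k.as_matrix() for k in rots(q)]
    return np.column_stack([[0,0,1],r[0][:,0],r[0][:,1],r[1][:,0],r[1][:,2],r[2][:,0],r[2][:,2],r[3][:,1],r[3][:,2],r[4][:,0],r[4][:,2]])
def fit(idx=None):
    A=np.vstack([row(q) for q,_,_ in D]);b=np.concatenate([p for _,p,_ in D])
    x=np.linalg.lstsq(A,b,rcond=1e-6)[0];return x,(A@x-b).reshape(-1,3),np.linalg.svd(A)[1]
if __name__=="__main__":
    x,r,s=fit();print(dict(zip("z0 r1x r1y r2x r2z r3x r3z r4y r4z r5x r5z".split(),x.round(4))));print(np.abs(r).max(1).round(4),s.round(3))
E
python3 fk2.py
```

```text
{'z0': np.float64(0.1988), 'r1x': np.float64(0.0), 'r1y': np.float64(-0.0), 'r2x': np.float64(-0.0), 'r2z': np.float64(0.6016), 'r3x': np.float64(0.4636), 'r3z': np.float64(-0.0), 'r4y': np.float64(-0.1918), 'r4z': np.float64(-0.0), 'r5x': np.float64(0.356), 'r5z': np.float64(-0.0)}
[0. 0. 0. 0. 0. 0. 0. 0. 0. 0. 0. 0. 0. 0. 0.] [8.489 7.612 5.467 1.618 1.345 0.575 0.334 0.318 0.258 0.222 0.155]
```

```bash
cat > ik.py <<'E'
import numpy as np
from scipy.optimize import least_squares
from scipy.spatial.transform import Rotation as R
import fk2
X=fk2.fit()[0]
LO=np.array([-3.07,-1.43,-1.02,-3.03,-3.05,-3.03])+.03; HI=np.array([3.07,2.12,1.25,1.67,0,3.03])-.03
def fk(q): return fk2.row(q)@X, fk2.rots(q)[5]
def links(q):
    r=fk2.rots(q); e=np.array([0,0,X[0]])+r[1].apply([0,0,X[4]]); f=e+r[2].apply([X[5],0,0]); w=f+r[3].apply([0,X[7],0]); return e,f,w
def solve(p,Rt,seed):
    def fun(q):
        pp,rr=fk(q); return np.concatenate([3*(pp-p),(rr.inv()*Rt).as_rotvec()])
    s=least_squares(fun,np.clip(seed,LO+1e-3,HI-1e-3),bounds=(LO,HI),max_nfev=60)
    return s.x, np.linalg.norm(s.fun)
def toolrot(zt,yt):
    zt=zt/np.linalg.norm(zt); yt=yt-zt*(yt@zt); yt/=np.linalg.norm(yt); return R.from_matrix(np.column_stack([np.cross(yt,zt),yt,zt]))
E
cat > search.py <<'E'
from ik import *
from h import get_state
q0=np.array(get_state()["q"]); pot=np.array([.4705,-.305]); sv=np.array([.5836,.008])
rng=np.random.default_rng(0)
h=.057; off=.006
seeds=[q0,np.array([-.2,.3,-.3,0,-1,.5]),np.array([-.2,.3,-.3,-1.5,-1,.5]),np.array([-.2,.6,.8,0,-2.5,0]),np.array([-.2,.3,0,1.2,-1,.5]),np.array([-1,.3,0,1.2,-1,.5]),np.array([-1,.3,0,-1.4,-1.5,.5])]
for eps in (15,30,45):
  for psi in range(-180,180,30):
    e=np.radians(eps);a=np.radians(psi)
    z=np.array([np.cos(a)*np.cos(e),np.sin(a)*np.cos(e),-np.sin(e)])
    y0=np.array([-np.sin(a),np.cos(a),0])
    gp=np.array([*pot,.005+h])-z*off
    tcp=gp-.003*z
    for s in(1,-1):
        Rt=toolrot(z,s*y0)
        best=min((solve(tcp,Rt,sd) for sd in seeds),key=lambda t:t[1])
        if best[1]<1e-3:
            E,F,W=links(best[0]);print("GRIP",eps,psi,s,best[0].round(2),"elbow/f/w z",E[2].round(2),F[2].round(2),W.round(2))
E
time python3 search.py
```

```text
GRIP 15 -180 1 [-0.14  1.07  0.23  0.15 -2.03  1.67] elbow/f/w z 0.49 0.14 [ 0.82 -0.3   0.16]
GRIP 15 -180 -1 [-0.14  1.07  0.23  0.15 -2.03 -1.47] elbow/f/w z 0.49 0.14 [ 0.82 -0.3   0.16]
GRIP 15 -150 1 [ 0.06  0.97 -0.17  0.45 -1.7   1.76] elbow/f/w z 0.54 0.12 [ 0.78 -0.13  0.16]
GRIP 15 -150 -1 [ 0.06  0.97 -0.17  0.45 -1.7  -1.38] elbow/f/w z 0.54 0.12 [ 0.78 -0.13  0.16]
GRIP 15 -120 1 [ 0.2   0.83 -0.63  0.83 -1.38  1.65] elbow/f/w z 0.6 0.14 [0.65 0.   0.16]
GRIP 15 -120 -1 [ 0.2   0.83 -0.63  0.83 -1.38 -1.49] elbow/f/w z 0.6 0.14 [0.65 0.   0.16]
GRIP 15 0 1 [-1.31  0.72 -0.61 -1.76 -1.25  1.32] elbow/f/w z 0.65 0.2 [ 0.12 -0.3   0.16]
GRIP 15 30 1 [-1.15  0.73 -0.24 -1.34 -1.41  0.97] elbow/f/w z 0.65 0.26 [ 0.17 -0.48  0.16]
GRIP 15 60 1 [-0.98  0.85  0.09 -1.06 -1.7   0.86] elbow/f/w z 0.6 0.28 [ 0.29 -0.61  0.16]
GRIP 15 60 -1 [-0.98  0.85  0.09 -1.06 -1.7  -2.29] elbow/f/w z 0.6 0.28 [ 0.29 -0.61  0.16]
GRIP 15 90 1 [-0.79  0.97  0.37 -0.84 -2.    0.88] elbow/f/w z 0.54 0.27 [ 0.47 -0.66  0.16]
GRIP 15 90 -1 [-0.79  0.97  0.37 -0.84 -2.   -2.26] elbow/f/w z 0.54 0.27
[... 2947 characters left out ...]
RIP 45 60 -1 [-0.78  0.57 -0.07 -0.79 -1.29 -2.51] elbow/f/w z 0.71 0.43 [ 0.34 -0.53  0.32]
GRIP 45 90 1 [-0.66  0.69  0.12 -0.59 -1.55  0.84] elbow/f/w z 0.66 0.41 [ 0.47 -0.56  0.32]
GRIP 45 90 -1 [-0.66  0.69  0.12 -0.59 -1.55 -2.3 ] elbow/f/w z 0.66 0.41 [ 0.47 -0.56  0.32]
GRIP 45 120 1 [-0.5   0.78  0.22 -0.38 -1.71  1.11] elbow/f/w z 0.63 0.38 [ 0.6  -0.53  0.32]
GRIP 45 120 -1 [-0.5   0.78  0.22 -0.38 -1.71 -2.03] elbow/f/w z 0.63 0.38 [ 0.6  -0.53  0.32]
GRIP 45 150 1 [-0.32  0.81  0.19 -0.14 -1.72  1.41] elbow/f/w z 0.61 0.34 [ 0.69 -0.43  0.32]
GRIP 45 150 -1 [-0.32  0.81  0.19 -0.14 -1.72 -1.73] elbow/f/w z 0.61 0.34 [ 0.69 -0.43  0.32]
real	0m33.443s
user	0m31.100s
sys	0m0.231s
```

```bash
cat > plan.py <<'E'
from ik import *
pot=np.array([.4705,-.305]); sv=np.array([.5836,.008])
h=.057; off=.006
def run(eps,psi,s,seed,taus=range(0,136,5),zm=.115,back=0.02,verbose=False):
    e=np.radians(eps);a=np.radians(psi); d=np.array([np.cos(a),np.sin(a),0])
    z=d*np.cos(e)-np.array([0,0,np.sin(e)]); y0=np.array([-np.sin(a),np.cos(a),0])
    Rg=toolrot(z,s*y0); ax=np.cross([0,0,1],d) # rotation about this takes up->d
    q=seed; out=[]
    q,r=solve(np.array([*pot,.005+h])-z*(off+.003),Rg,q); out.append(("grip",q,r))
    # lift
    q,r=solve(np.array([*pot,.205+h])-z*(off+.003),Rg,q); out.append(("lift",q,r))
    for t in taus:
        Q=R.from_rotvec(ax*np.radians(t)); u=Q.apply([0,0,1.])
        # at tilt t: mouth centre height: keep mouth at zm for tilt>90, higher before
        m=np.array([*(sv-back*d[:2]),zm+ (0.0)])
        g=m-u*(.088-h)
        zz=Q.apply(z)
        low=max(0,0.08-(g-u*h)[2]+0.03) if t<90 else 0
        g=g+[0,0,low]
        q,r=solve(g-zz*(off+.003),Q*Rg,q); out.append((t,q,r))
    return out
if __name__=="__main__":
    for eps in(20,25,30):
      for psi in (30,60,75,90,120,150):
        for s in(1,-1):
            seed=np.array([-.9,.8,.1,-.9,-1.7,.86 if s==1 else -2.3])
            o=run(eps,psi,s,seed); bad=[(t,round(r,3)) for t,q,r in o if r>2e-3]
            qs=np.array([q for _,q,_ in o]); print(eps,psi,s,"bad",bad[:3],len(bad),"qmin",qs.min(0).round(2),"qmax",qs.max(0).round(2),"jump",np.abs(np.diff(qs[2:],axis=0)).max().round(2))
E
python3 plan.py
```

```text
20 30 1 bad [] 0 qmin [-1.12  0.04 -0.59 -1.67 -1.98 -1.48] qmax [ 0.41  0.88  0.16  0.11 -0.44  0.91] jump 0.28
20 30 -1 bad [(20, np.float64(0.03)), (25, np.float64(0.1)), (30, np.float64(0.169))] 24 qmin [-1.12  0.1  -0.71 -1.67 -1.45 -3.  ] qmax [ 0.05  0.67 -0.19 -0.98 -0.03 -2.23] jump 0.21
20 60 1 bad [] 0 qmin [-0.97  0.21 -0.4  -1.29 -1.82 -1.3 ] qmax [ 0.57  0.8   0.13  0.43 -0.86  0.83] jump 0.13
20 60 -1 bad [(30, np.float64(0.015)), (35, np.float64(0.076)), (40, np.float64(0.138))] 22 qmin [-0.97  0.25 -0.36 -1.29 -1.82 -3.  ] qmax [ 0.29  0.8   0.18  0.39 -0.81 -2.31] jump 0.18
20 75 1 bad [] 0 qmin [-0.89  0.27 -0.45 -1.16 -1.99 -1.28] qmax [ 0.63  0.86  0.29  0.6  -0.92  0.84] jump 0.11
20 75 -1 bad [(40, np.float64(0.022)), (45, np.float64(0.079)), (50, np.float64(0.137))] 20 qmin [-0.89  0.3  -0.31 -1.16 -1.99 -3.  ] qmax [ 0.31  0.86  0.29  0.38 -0.89 -2.3 ] jump 0.1
20 90 1 bad [] 0 qmin [-0.8   0.31 -0.6  -1.06 -2.16 -1.3 ] qmax [ 0.67  0.93  0.42  0.81 -0.88  0.88] jump 0.12
20 90 -1 bad [(55, np.float64(0.052)), (60, np.float64(0.11)), (65, np.float64(0.17))] 1
[... 3993 characters left out ...]
t64(0.02)), (135, np.float64(0.024))] 3 qmin [-0.55  0.29 -0.99 -0.77 -2.27 -1.58] qmax [ 0.61  0.93  0.53  1.48 -0.65  1.1 ] jump 0.2
30 120 -1 bad [(65, np.float64(0.003)), (70, np.float64(0.072)), (75, np.float64(0.144))] 15 qmin [-0.55  0.21 -0.57 -0.77 -2.27 -3.  ] qmax [ 0.38  0.93  0.53  0.7  -0.74 -2.04] jump 0.11
30 150 1 bad [(90, np.float64(0.011)), (95, np.float64(0.069)), (100, np.float64(0.123))] 10 qmin [-0.34  0.2  -0.99 -0.56 -2.29 -1.41] qmax [ 0.61  0.97  0.57  1.64 -0.31  1.41] jump 0.5
30 150 -1 bad [(80, np.float64(0.014)), (85, np.float64(0.096)), (90, np.float64(0.174))] 12 qmin [-0.34  0.01 -0.87 -0.56 -2.29 -3.  ] qmax [ 0.39  0.97  0.57  1.02 -0.35 -1.74] jump 0.23
```

```bash
cat > pth.py <<'E'
from ik import *
from h import get_state
def path(rows, s=None, v=True):
    """rows: list of (drot deg, dpos cm, n) ; check IK continuity"""
    s=s or get_state(); q=np.array(s["q"]);p=np.array(s["eef_pos"]);r=R.from_euler('xyz',s["ee_rot"])
    for dr,dp,n in rows:
        for k in range(n):
            r=R.from_rotvec(np.radians(dr))*r; p=p+np.array(dp)/100; q2,e=solve(p,r,q)
            sp=np.abs(q2-q).max()/.1; q=q2
            if e>2e-3: print("  bad",p.round(3),e.round(4))
            if sp>1.6: print("  fast",p.round(3),sp.round(2))
        if v: print("p",p.round(4),"z",r.apply([0,0,1]).round(3),"y",r.apply([0,1,0]).round(3),"q",q.round(2),"w",links(q)[2].round(2),"f",links(q)[1].round(2))
    return p,r,q
E
python3 - <<'E'
from pth import *
s=get_state(); Rc=R.from_euler('xyz',s["ee_rot"]); e=np.radians(30)
Rg=toolrot(np.array([0,np.cos(e),-np.sin(e)]),np.array([-1.,0,0]))
v=np.degrees((Rg*Rc.inv()).as_rotvec()); print("rotvec",v.round(2),s["eef_pos"].round(4) if hasattr(s["eef_pos"],'round') else s["eef_pos"])
path([(v/10,[-1.3,-2.3,0],10),([0,0,0],[0,0,-2.1],10)])
E
```

```text
rotvec [  2.4    9.67 -57.09] [ 0.6    -0.2201  0.3383]
p [ 0.47   -0.4501  0.3383] z [-0.     0.866 -0.5  ] y [-1. -0.  0.] q [-0.88  0.76  0.81 -0.88 -2.34  0.48] w [ 0.47 -0.76  0.52] f [ 0.56 -0.67  0.66]
p [ 0.47   -0.4501  0.1283] z [-0.     0.866 -0.5  ] y [-1. -0.  0.] q [-0.85  0.91  0.6  -0.7  -2.06  0.78] w [ 0.47 -0.76  0.31] f [ 0.61 -0.69  0.42]
```

Request:
move_arm --rows '[{"delta_rot": [0.24, 0.97, -5.71], "delta_pos": [-1.3, -2.3, 0], "hand": 8.7}, {"delta_rot": [0.24, 0.97, -5.71], "delta_pos": [-1.3, -2.3, 0], "hand": 8.7}, {"delta_rot": [0.24, 0.97, -5.71], "delta_pos": [-1.3, -2.3, 0], "hand": 8.7}, {"delta_rot": [0.24, 0.97, -5.71], "delta_pos": [-1.3, -2.3, 0], "hand": 8.7}, {"delta_rot": [0.24, 0.97, -5.71], "delta_pos": [-1.3, -2.3, 0], "hand": 8.7}, {"delta_rot": [0.24, 0.97, -5.71], "delta_pos": [-1.3, -2.3, 0], "hand": 8.7}, {"delta_rot": [0.24, 0.97, -5.71], "delta_pos": [-1.3, -2.3, 0], "hand": 8.7}, {"delta_rot": [0.24, 0.97, -5.71], "delta_pos": [-1.3, -2.3, 0], "hand": 8.7}, {"delta_rot": [0.24, 0.97, -5.71], "delta_pos": [-1.3, -2.3, 0], "hand": 8.7}, {"delta_rot": [0.24, 0.97, -5.71], "delta_pos": [-1.3, -2.3, 0], "hand": 8.7}]'

```text
t: 21.8
eef_pos: [0.4701, -0.4495, 0.3382]
ee_rot: [3.141, 1.048, -1.573]
force: [1.1, -0.3, -0.4]
width: 0.0872
```

```bash
python3 log.py; python3 - <<'E'
from h import *
s=get_state(); im=grab_frame("wrist"); cv2.imwrite("pics/w9.png",im); im=grab_frame("side"); cv2.imwrite("pics/s9.png",im)
r=R.from_euler('xyz',s["ee_rot"]); print(r.apply([0,0,1]),r.apply([0,1,0]))
print(proj("wrist",(.4705,-.305,.093),s),proj("wrist",(.4705,-.305,.005),s))
E
```

```text
21.8 q [-0.879  0.754  0.81  -0.878 -2.336  0.482] p [ 0.4701 -0.4495  0.3382] rpy [ 3.1414  1.0484 -1.5735] w 0.0872 F [ 1.1 -0.3 -0.4]
[ 0.00215742  0.86660764 -0.49898552] [-9.99996763e-01  2.54275229e-03  9.24944822e-05]
[283.34738095  60.80632227] [2.83371857e+02 1.55599257e-01]
```

View pics/w9.png

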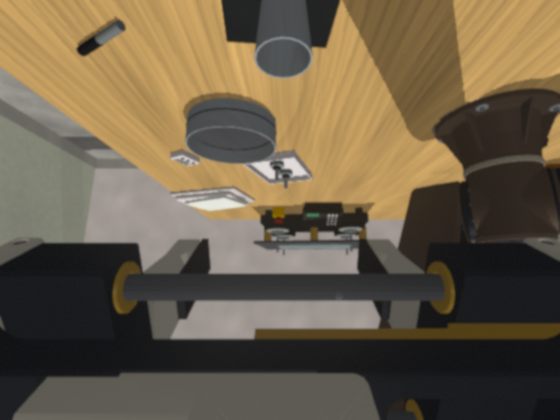

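View pics/s9.png

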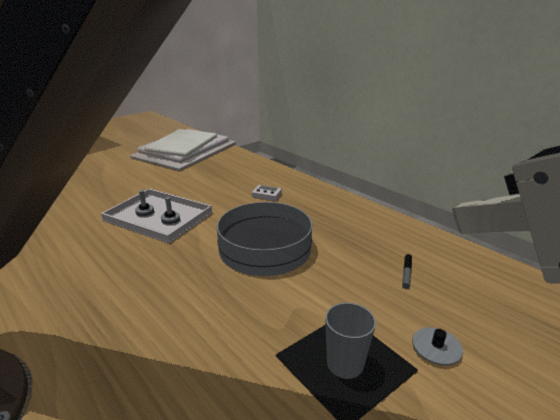

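Request:
move_arm --rows '[{"delta_rot": [0, 0, 0], "delta_pos": [0, 0, -2.4], "hand": 8.7}, {"delta_rot": [0, 0, 0], "delta_pos": [0, 0, -2.4], "hand": 8.7}, {"delta_rot": [0, 0, 0], "delta_pos": [0, 0, -2.4], "hand": 8.7}, {"delta_rot": [0, 0, 0], "delta_pos": [0, 0, -2.4], "hand": 8.7}, {"delta_rot": [0, 0, 0], "delta_pos": [0, 0, -2.4], "hand": 8.7}, {"delta_rot": [0, 0, 0], "delta_pos": [0, 0, -2.4], "hand": 8.7}, {"delta_rot": [0, 0, 0], "delta_pos": [0, 0, -2.4], "hand": 8.7}, {"delta_rot": [0, 0, 0], "delta_pos": [0, 0, -2.4], "hand": 8.7}, {"delta_rot": [0, 0, 0], "delta_pos": [0, 0, 0], "hand": 8.7}, {"delta_rot": [0, 0, 0], "delta_pos": [0, 0, 0], "hand": 8.7}]'

```text
t: 22.9
eef_pos: [0.4706, -0.449, 0.1455]
ee_rot: [-3.141, 1.051, -1.568]
force: [-0.3, 0.3, 1.2]
width: 0.0867
```

```bash
python3 log.py; python3 - <<'E'
from h import *
s=get_state(); im=grab_frame("wrist"); cv2.imwrite("pics/w10.png",im)
print(proj("wrist",(.4705,-.305,.093),s),proj("wrist",(.4705,-.305,.005),s))
E
```

```text
22.9 q [-0.851  0.9    0.615 -0.713 -2.081  0.763] p [ 0.4706 -0.449   0.1455] rpy [-3.1412  1.0513 -1.568 ] w 0.0867 F [-0.3  0.3  1.2]
[283.02404088 221.31150338] [283.09477078 142.13489761]
```

View pics/w10.png

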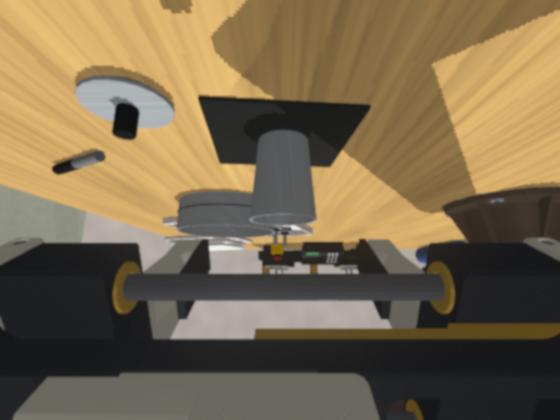

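Request:
move_arm --rows '[{"delta_rot": [0, 0, 0], "delta_pos": [0, 1.7, -1], "hand": 8.7}, {"delta_rot": [0, 0, 0], "delta_pos": [0, 1.7, -1], "hand": 8.7}, {"delta_rot": [0, 0, 0], "delta_pos": [0, 1.7, -1], "hand": 8.7}, {"delta_rot": [0, 0, 0], "delta_pos": [0, 1.7, -1], "hand": 8.7}, {"delta_rot": [0, 0, 0], "delta_pos": [0, 1.7, -1], "hand": 8.7}, {"delta_rot": [0, 0, 0], "delta_pos": [0, 1.7, -1], "hand": 8.7}, {"delta_rot": [0, 0, 0], "delta_pos": [0, 1.7, -1], "hand": 8.7}, {"delta_rot": [0, 0, 0], "delta_pos": [0, 1.0, -0.6], "hand": 8.7}, {"delta_rot": [0, 0, 0], "delta_pos": [0, 0.5, -0.3], "hand": 8.7}, {"delta_rot": [0, 0, 0], "delta_pos": [0, 0, 0], "hand": 8.7}]' --force 40

```text
t: 23.95
eef_pos: [0.4706, -0.3153, 0.0669]
ee_rot: [-3.138, 1.051, -1.566]
force: [0.4, -0.1, 0.9]
width: 0.0871
```

```bash
python3 log.py; python3 - <<'E'
from h import *
s=get_state(); im=grab_frame("wrist"); cv2.imwrite("pics/w11.png",im); im=grab_frame("side"); cv2.imwrite("pics/s11.png",im[150:,150:])
E
```

```text
23.95 q [-0.739  0.839  0.265 -0.718 -1.795  0.883] p [ 0.4706 -0.3153  0.0669] rpy [-3.1383  1.0511 -1.5661] w 0.0871 F [ 0.4 -0.1  0.9]
```

View pics/w11.png

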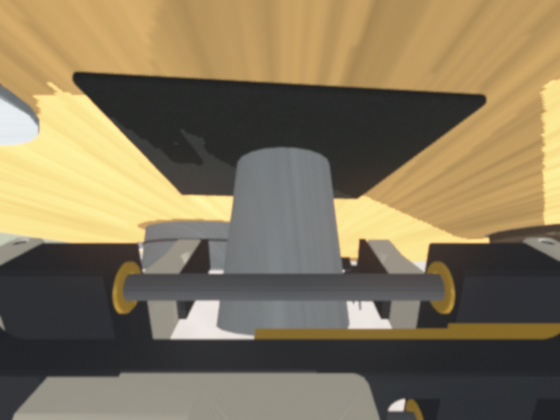

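View pics/s11.png

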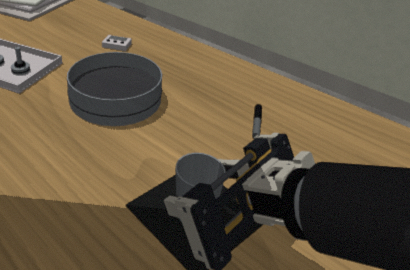

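Request:
move_arm --rows '[{"delta_rot": [0, 0, 0], "delta_pos": [0, 0.2, 0], "hand": 8.7}, {"delta_rot": [0, 0, 0], "delta_pos": [0, 0, 0], "hand": 5}, {"delta_rot": [0, 0, 0], "delta_pos": [0, 0, 0], "hand": 5}, {"delta_rot": [0, 0, 0], "delta_pos": [0, 0, 0], "hand": 5}, {"delta_rot": [0, 0, 0], "delta_pos": [0, 0, 0], "hand": 5}, {"delta_rot": [0, 0, 0], "delta_pos": [0, 0, 0], "hand": 5}, {"delta_rot": [0, 0, 0], "delta_pos": [0, 0, 0], "hand": 5}, {"delta_rot": [0, 0, 0], "delta_pos": [0, 0, 0.5], "hand": 5}, {"delta_rot": [0, 0, 0], "delta_pos": [0, 0, 0.7], "hand": 5}, {"delta_rot": [0, 0, 0], "delta_pos": [0, 0, 0.8], "hand": 5}]' --force 45

```text
t: 25.05
eef_pos: [0.4701, -0.3132, 0.0865]
ee_rot: [-3.141, 1.052, -1.569]
force: [-0.6, -0.8, -4.4]
width: 0.0633
```

```bash
python3 log.py; python3 - <<'E'
from h import *
im=grab_frame("side"); crop(im,240,250,480,420,3,"s12.png")
im=grab_frame("wrist"); cv2.imwrite("pics/w12.png",im)
E
```

```text
25.05 q [-0.738  0.813  0.266 -0.723 -1.815  0.863] p [ 0.4701 -0.3132  0.0865] rpy [-3.1411  1.052  -1.5691] w 0.0633 F [-0.6 -0.8 -4.4]
```

View pics/s12.png

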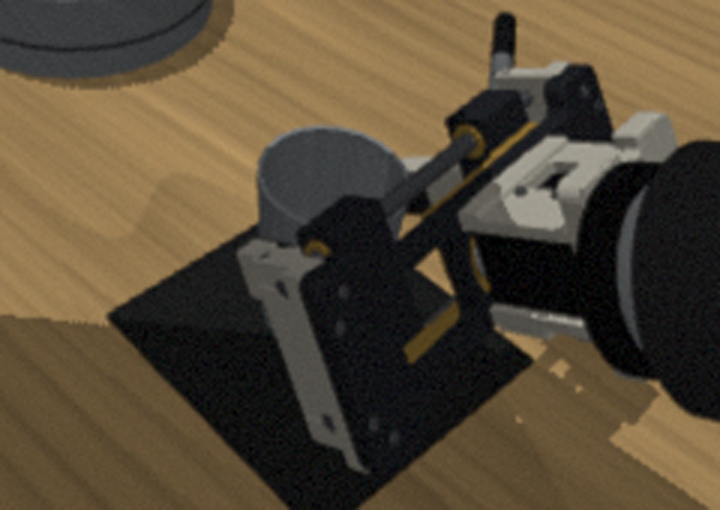

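View pics/w12.png

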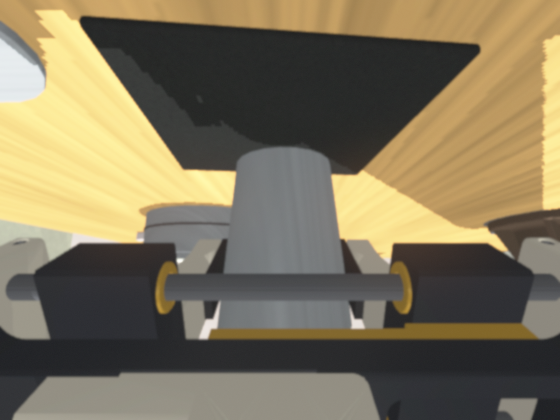

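```bash
python3 - <<'E'
from pth import *
path([([0,0,0],[0,0,2.3],5),([0,0,0],[.95,2.35,0],12),([-8,0,0],[0,0,0],6),([-8,0,0],[0,0,0],5),([-7,0,0],[0,0,-1],1),([0,0,0],[0,0,-2],3),([-2,0,0],[0,0,0],10),([-2,0,0],[0,0,0],5)])
E
```

```text
p [ 0.4706 -0.3138  0.2026] z [-0.     0.867 -0.498] y [-1.    -0.002 -0.003] q [-0.74  0.68  0.33 -0.76 -1.96  0.73] w [ 0.47 -0.62  0.38] f [ 0.6  -0.55  0.5 ]
p [ 0.5846 -0.0318  0.2026] z [-0.     0.867 -0.498] y [-1.    -0.002 -0.003] q [-0.36  0.54  0.11 -0.95 -1.64  0.55] w [ 0.58 -0.34  0.38] f [ 0.68 -0.26  0.52]
p [ 0.5846 -0.0318  0.2026] z [-0.     0.211 -0.978] y [-1.    -0.003 -0.001] q [ 0.14  0.27 -0.15 -0.23 -1.13 -0.04] w [ 0.58 -0.11  0.55] f [0.58 0.08 0.59]
p [ 0.5846 -0.0318  0.2026] z [-0.    -0.467 -0.884] y [-1.    -0.003  0.001] q [ 0.52  0.3  -0.46  0.47 -1.11 -0.79] w [0.58 0.13 0.52] f [0.45 0.25 0.45]
p [ 0.5846 -0.0318  0.1926] z [-0.    -0.571 -0.821] y [-1.    -0.002  0.002] q [ 0.55  0.35 -0.5   0.56 -1.14 -0.9 ] w [0.58 0.17 0.48] f [0.43 0.27 0.42]
p [ 0.5846 -0.0318  0.1326] z [-0.    -0.571 -0.821] y [-1.    -0.002  0.002] q [ 0.55  0.41 -0.57  0.61 -1.03 -0.98] w [0.58 0.17 0.42] f [0.42 0.26 0.36]
p [ 0.5846 -0.0318  0.1326] z [-0.    -0.818 -0.576] y [-1.    -0.002  0.002] q [ 0.63  0.56 -0.61  0.77 -1.23 -1.22] w [0.58 0.26 0.34] f [0.4  0.3  0.28]
p [ 0.5846 -0.0318  0.1326] z [-0.    -0.905 -0.425] y [-1.    -0.001  0.003] q [ 0.66  0.64 -0.61  0.82 -1.34 -1.31] w [0.58 0.29 0.28] f [0.4  0.31 0.24]
```

Request:
move_arm --rows '[{"delta_rot": [0, 0, 0], "delta_pos": [0, 0, 1.5], "hand": 5}, {"delta_rot": [0, 0, 0], "delta_pos": [0, 0, 2.5], "hand": 5}, {"delta_rot": [0, 0, 0], "delta_pos": [0, 0, 2.5], "hand": 5}, {"delta_rot": [0, 0, 0], "delta_pos": [0, 0, 2.5], "hand": 5}, {"delta_rot": [0, 0, 0], "delta_pos": [0, 0, 2.5], "hand": 5}, {"delta_rot": [0, 0, 0], "delta_pos": [0.4, 0.9, 0], "hand": 5}, {"delta_rot": [0, 0, 0], "delta_pos": [0.8, 2, 0], "hand": 5}, {"delta_rot": [0, 0, 0], "delta_pos": [0.9, 2.3, 0], "hand": 5}, {"delta_rot": [0, 0, 0], "delta_pos": [0.9, 2.3, 0], "hand": 5}, {"delta_rot": [0, 0, 0], "delta_pos": [0.9, 2.3, 0], "hand": 5}]'

```text
t: 26.15
eef_pos: [0.5099, -0.2124, 0.2008]
ee_rot: [3.141, 1.053, -1.569]
force: [0.7, -0.2, -4.0]
width: 0.0629
```

Request:
move_arm --rows '[{"delta_rot": [0, 0, 0], "delta_pos": [0.9, 2.3, 0], "hand": 5}, {"delta_rot": [0, 0, 0], "delta_pos": [0.9, 2.3, 0], "hand": 5}, {"delta_rot": [0, 0, 0], "delta_pos": [0.9, 2.3, 0], "hand": 5}, {"delta_rot": [0, 0, 0], "delta_pos": [0.9, 2.3, 0], "hand": 5}, {"delta_rot": [0, 0, 0], "delta_pos": [0.9, 2.3, 0], "hand": 5}, {"delta_rot": [0, 0, 0], "delta_pos": [0.9, 2.3, 0], "hand": 5}, {"delta_rot": [0, 0, 0], "delta_pos": [0.9, 2.3, 0], "hand": 5}, {"delta_rot": [0, 0, 0], "delta_pos": [0.9, 2.1, 0], "hand": 5}, {"delta_rot": [0, 0, 0], "delta_pos": [0.7, 0.5, 0], "hand": 5}, {"delta_rot": [0, 0, 0], "delta_pos": [0.3, 0, 0], "hand": 5}]'

```text
t: 27.15
eef_pos: [0.5914, -0.0261, 0.2012]
ee_rot: [-3.141, 1.052, -1.566]
force: [0.3, -0.8, -3.6]
width: 0.0632
```

```bash
python3 log.py; python3 - <<'E'
from h import *
im=grab_frame("side"); cv2.imwrite("pics/s13.png",im)
E
```

```text
27.15 q [-0.351  0.55   0.124 -0.955 -1.641  0.544] p [ 0.5914 -0.0261  0.2012] rpy [-3.1407  1.0521 -1.566 ] w 0.0632 F [ 0.3 -0.8 -3.6]
```

View pics/s13.png

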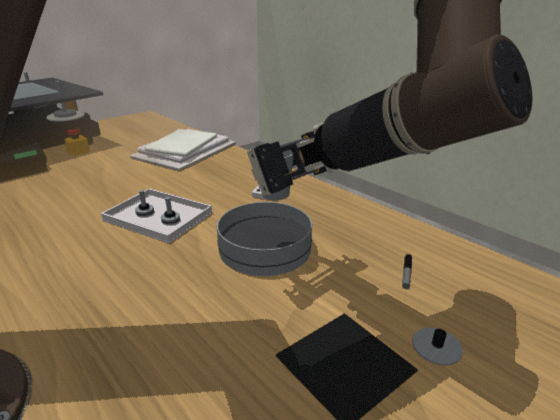

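Request:
move_arm --rows '[{"delta_rot": [-4, 0, 0], "delta_pos": [-0.2, -0.2, 0], "hand": 5}, {"delta_rot": [-8, 0, 0], "delta_pos": [-0.2, -0.2, 0], "hand": 5}, {"delta_rot": [-8, 0, 0], "delta_pos": [-0.2, -0.1, 0], "hand": 5}, {"delta_rot": [-8, 0, 0], "delta_pos": [-0.2, 0, 0], "hand": 5}, {"delta_rot": [-8, 0, 0], "delta_pos": [0, 0, 0], "hand": 5}, {"delta_rot": [-8, 0, 0], "delta_pos": [0, 0, 0], "hand": 5}, {"delta_rot": [-8, 0, 0], "delta_pos": [0, 0, 0], "hand": 5}, {"delta_rot": [-8, 0, 0], "delta_pos": [0, 0, 0], "hand": 5}, {"delta_rot": [-8, 0, 0], "delta_pos": [0, 0, -0.5], "hand": 5}, {"delta_rot": [-7, 0, 0], "delta_pos": [0, 0, -1], "hand": 5}]'

```text
t: 28.2
eef_pos: [0.5835, -0.0328, 0.1875]
ee_rot: [-3.139, -0.261, -1.569]
force: [0.5, 0.0, -4.9]
width: 0.0632
```

Request:
move_arm --rows '[{"delta_rot": [-5, 0, 0], "delta_pos": [0, 0, -1.2], "hand": 5}, {"delta_rot": [-4, 0, 0], "delta_pos": [0, 0, -1.2], "hand": 5}, {"delta_rot": [-3, 0, 0], "delta_pos": [0, 0, -1.2], "hand": 5}, {"delta_rot": [0, 0, 0], "delta_pos": [0, 0, -1.0], "hand": 5}, {"delta_rot": [0, 0, 0], "delta_pos": [0, 0, -0.7], "hand": 5}, {"delta_rot": [0, 0, 0], "delta_pos": [0, 0, 0], "hand": 5}, {"delta_rot": [0, 0, 0], "delta_pos": [0, 0, 0], "hand": 5}, {"delta_rot": [0, 0, 0], "delta_pos": [0, 0, 0], "hand": 5}, {"delta_rot": [0, 0, 0], "delta_pos": [0, 0, 0], "hand": 5}, {"delta_rot": [0, 0, 0], "delta_pos": [0, 0, 0], "hand": 5}]'

```text
t: 29.2
eef_pos: [0.5835, -0.0333, 0.1338]
ee_rot: [3.141, -0.466, -1.57]
force: [0.1, 0.0, -2.5]
width: 0.063
```

```bash
python3 log.py; python3 - <<'E'
from h import *
s=get_state();r=R.from_euler('xyz',s["ee_rot"]);z=r.apply([0,0,1]);print(z,"tilt",np.degrees(np.arctan2(-z[1],-z[2]))+60)
im=grab_frame("side"); crop(im,160,100,440,300,2.8,"s14.png")
cv2.imwrite("pics/w14.png",grab_frame("wrist"))
cv2.imwrite("pics/t14.png",grab_frame("top"))
E
```

```text
29.2 q [ 0.499  0.366 -0.543  0.502 -0.962 -0.851] p [ 0.5835 -0.0333  0.1338] rpy [ 3.1411 -0.466  -1.5698] w 0.063 F [ 0.1  0.  -2.5]
[-4.03895395e-05 -4.49331630e-01 -8.93365034e-01] tilt 86.70081014156479
```

View pics/s14.png

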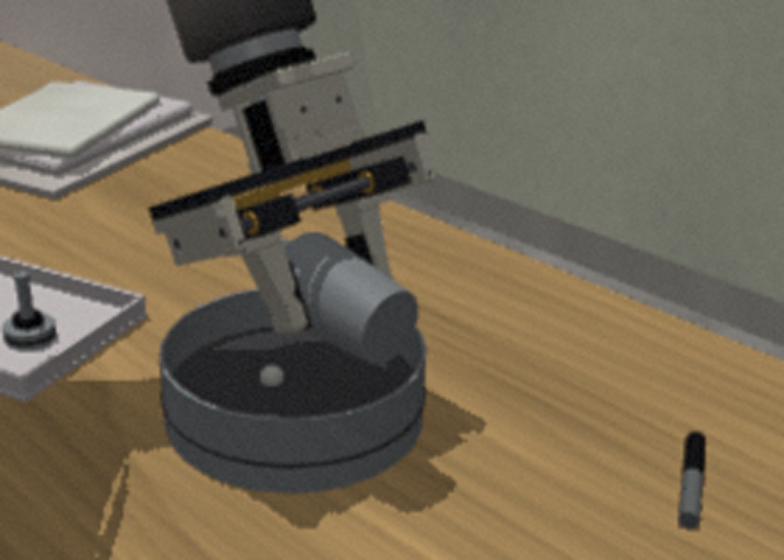

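View pics/w14.png

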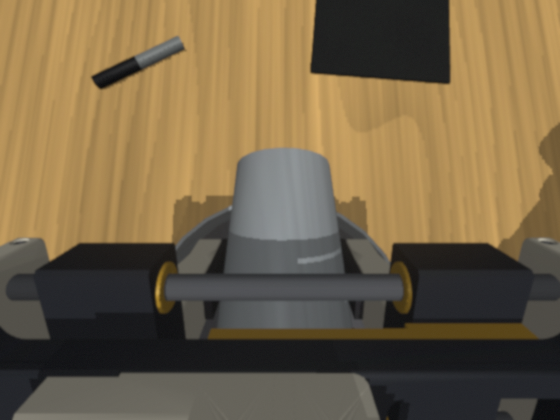

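Request:
move_arm --rows '[{"delta_rot": [-2, 0, 0], "delta_pos": [0, 0, 0], "hand": 5}, {"delta_rot": [-2, 0, 0], "delta_pos": [0, 0, 0], "hand": 5}, {"delta_rot": [-2, 0, 0], "delta_pos": [0, 0, 0], "hand": 5}, {"delta_rot": [-2, 0, 0], "delta_pos": [0, 0, 0], "hand": 5}, {"delta_rot": [-2, 0, 0], "delta_pos": [0, 0, 0], "hand": 5}, {"delta_rot": [-1, 0, 0], "delta_pos": [0, 0, 0], "hand": 5}, {"delta_rot": [-1, 0, 0], "delta_pos": [0, 0, 0], "hand": 5}, {"delta_rot": [-1, 0, 0], "delta_pos": [0, 0, 0], "hand": 5}, {"delta_rot": [-1, 0, 0], "delta_pos": [0, 0, 0], "hand": 5}, {"delta_rot": [-1, 0, 0], "delta_pos": [0, 0, 0], "hand": 5}]'

```text
t: 30.35
eef_pos: [0.5834, -0.0333, 0.1334]
ee_rot: [3.14, -0.73, -1.569]
force: [-0.3, -0.5, -3.7]
width: 0.0631
```

Request:
move_arm --rows '[{"delta_rot": [-1, 0, 0], "delta_pos": [0, 0, 0], "hand": 5}, {"delta_rot": [-1, 0, 0], "delta_pos": [0, 0, 0], "hand": 5}, {"delta_rot": [-1, 0, 0], "delta_pos": [0, 0, 0], "hand": 5}, {"delta_rot": [-1, 0, 0], "delta_pos": [0, 0, 0], "hand": 5}, {"delta_rot": [-1, 0, 0], "delta_pos": [0, 0, 0], "hand": 5}, {"delta_rot": [-1, 0, 0], "delta_pos": [0, 0, 0], "hand": 5}, {"delta_rot": [-1, 0, 0], "delta_pos": [0, 0, 0], "hand": 5}, {"delta_rot": [-1, 0, 0], "delta_pos": [0, 0, 0], "hand": 5}, {"delta_rot": [-1, 0, 0], "delta_pos": [0, 0, 0], "hand": 5}, {"delta_rot": [-1, 0, 0], "delta_pos": [0, 0, 0], "hand": 5}]'

```text
t: 31.35
eef_pos: [0.5833, -0.0333, 0.1333]
ee_rot: [3.139, -0.904, -1.568]
force: [0.3, 0.1, -2.1]
width: 0.0632
```

```bash
python3 log.py; python3 - <<'E'
from h import *
im=grab_frame("side"); crop(im,160,100,440,300,2.8,"s15.png")
E
```

```text
31.35 q [ 0.622  0.528 -0.608  0.757 -1.194 -1.192] p [ 0.5833 -0.0333  0.1333] rpy [ 3.139  -0.9044 -1.5683] w 0.0632 F [ 0.3  0.1 -2.1]
```

View pics/s15.png

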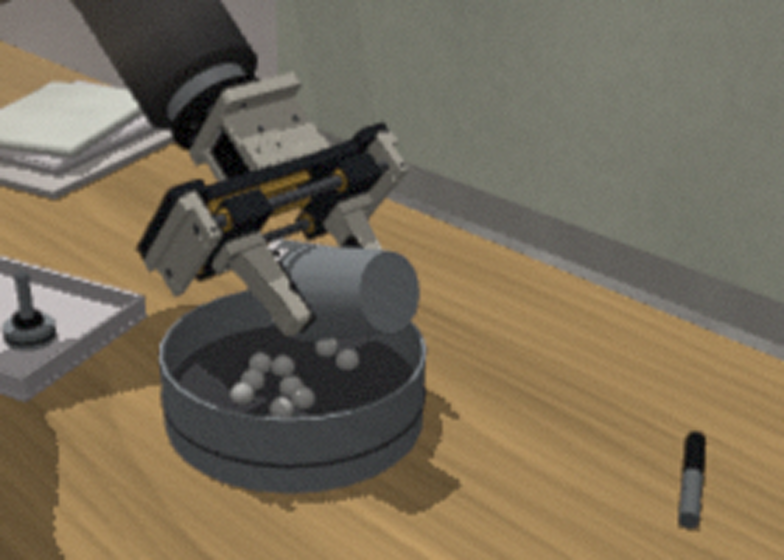

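Request:
move_arm --rows '[{"delta_rot": [0, 0, 0], "delta_pos": [0, 0, 1.5], "hand": 5}, {"delta_rot": [0, 0, 0], "delta_pos": [0, 0, 2.5], "hand": 5}, {"delta_rot": [4, 0, 0], "delta_pos": [0, 0, 2.5], "hand": 5}, {"delta_rot": [8, 0, 0], "delta_pos": [0, 0, 1], "hand": 5}, {"delta_rot": [8, 0, 0], "delta_pos": [0, 0, 0], "hand": 5}, {"delta_rot": [8, 0, 0], "delta_pos": [0, 0, 0], "hand": 5}, {"delta_rot": [8, 0, 0], "delta_pos": [0, 0, 0], "hand": 5}, {"delta_rot": [8, 0, 0], "delta_pos": [0, 0, 0], "hand": 5}, {"delta_rot": [8, 0, 0], "delta_pos": [0, 0, 0], "hand": 5}, {"delta_rot": [8, 0, 0], "delta_pos": [0, 0, 0], "hand": 5}]'

```text
t: 32.4
eef_pos: [0.5834, -0.0324, 0.211]
ee_rot: [-3.138, 0.151, -1.566]
force: [-0.8, -1.4, -3.6]
width: 0.0634
```

Request:
move_arm --rows '[{"delta_rot": [8, 0, 0], "delta_pos": [0, 0, 0], "hand": 5}, {"delta_rot": [8, 0, 0], "delta_pos": [0, 0, 0], "hand": 5}, {"delta_rot": [8, 0, 0], "delta_pos": [0, 0, 0], "hand": 5}, {"delta_rot": [8, 0, 0], "delta_pos": [0, 0, 0], "hand": 5}, {"delta_rot": [8, 0, 0], "delta_pos": [0, 0, 0], "hand": 5}, {"delta_rot": [8, 0, 0], "delta_pos": [0, 0, 0], "hand": 5}, {"delta_rot": [4, 0, 0], "delta_pos": [0, 0, 0], "hand": 5}, {"delta_rot": [0, 0, 0], "delta_pos": [0, 0, 0], "hand": 5}, {"delta_rot": [0, 0, 0], "delta_pos": [0, 0, 0], "hand": 5}, {"delta_rot": [0, 0, 0], "delta_pos": [0, 0, 0], "hand": 5}]'

```text
t: 33.4
eef_pos: [0.5835, -0.0328, 0.2098]
ee_rot: [-3.134, 1.049, -1.561]
force: [-0.5, 1.2, -1.8]
width: 0.0629
```

```bash
python3 log.py; python3 - <<'E'
from pth import *
from h import *
s=get_state(); Rc=R.from_euler('xyz',s["ee_rot"]); e=np.radians(30)
Rg=R.from_euler('xyz',[-3.1411,1.052,-1.5691])
print("rot left",np.degrees((Rg*Rc.inv()).as_rotvec()).round(2))
im=grab_frame("side"); crop(im,160,100,440,300,2.8,"s16.png"); cv2.imwrite("pics/s16f.png",im)
cv2.imwrite("pics/w16.png",grab_frame("wrist"))
E
```

```text
33.4 q [-0.363  0.533  0.118 -0.949 -1.652  0.544] p [ 0.5835 -0.0328  0.2098] rpy [-3.1338  1.049  -1.561 ] w 0.0629 F [-0.5  1.2 -1.8]
rot left [ 0.17  0.21 -0.1 ]
```

View pics/s16.png

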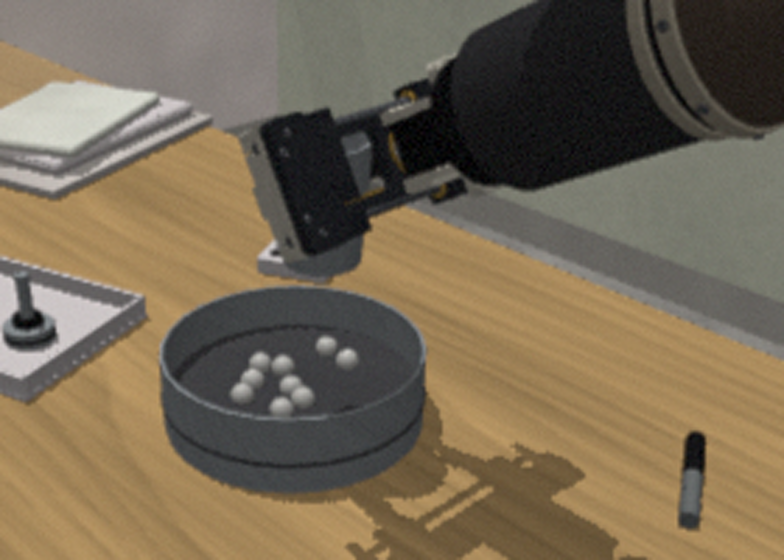

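View pics/w16.png

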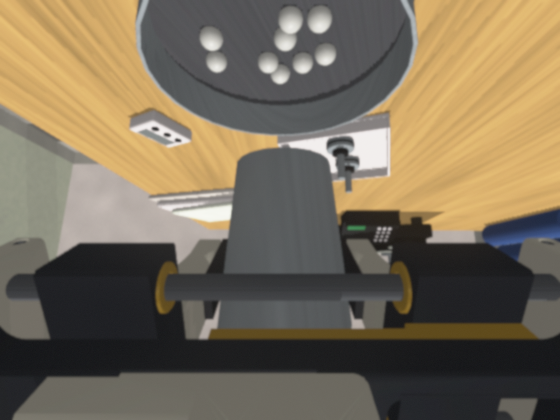

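Request:
move_arm --rows '[{"delta_rot": [0.17, 0.21, -0.1], "delta_pos": [-0.5, -1.2, 0], "hand": 5}, {"delta_rot": [0, 0, 0], "delta_pos": [-1.2, -3, 0], "hand": 5}, {"delta_rot": [0, 0, 0], "delta_pos": [-1.3, -3.2, 0], "hand": 5}, {"delta_rot": [0, 0, 0], "delta_pos": [-1.3, -3.2, 0], "hand": 5}, {"delta_rot": [0, 0, 0], "delta_pos": [-1.3, -3.2, 0], "hand": 5}, {"delta_rot": [0, 0, 0], "delta_pos": [-1.3, -3.2, 0], "hand": 5}, {"delta_rot": [0, 0, 0], "delta_pos": [-1.3, -3.2, 0], "hand": 5}, {"delta_rot": [0, 0, 0], "delta_pos": [-1.3, -3.2, 0], "hand": 5}, {"delta_rot": [0, 0, 0], "delta_pos": [-1.2, -3, 0], "hand": 5}, {"delta_rot": [0, 0, 0], "delta_pos": [-0.6, -1.6, 0], "hand": 5}]'

```text
t: 34.5
eef_pos: [0.4691, -0.3157, 0.2085]
ee_rot: [3.136, 1.053, -1.577]
force: [1.6, -0.1, -2.4]
width: 0.0635
```

Request:
move_arm --rows '[{"delta_rot": [0, 0, 0], "delta_pos": [0, 0, -1], "hand": 5}, {"delta_rot": [0, 0, 0], "delta_pos": [0, 0, -2], "hand": 5}, {"delta_rot": [0, 0, 0], "delta_pos": [0, 0, -2], "hand": 5}, {"delta_rot": [0, 0, 0], "delta_pos": [0, 0, -2], "hand": 5}, {"delta_rot": [0, 0, 0], "delta_pos": [0, 0, -2], "hand": 5}, {"delta_rot": [0, 0, 0], "delta_pos": [0, 0, -2], "hand": 5}, {"delta_rot": [0, 0, 0], "delta_pos": [0, 0, -1.5], "hand": 5}, {"delta_rot": [0, 0, 0], "delta_pos": [0, 0, -0.7], "hand": 5}, {"delta_rot": [0, 0, 0], "delta_pos": [0, 0, 0], "hand": 5}, {"delta_rot": [0, 0, 0], "delta_pos": [0, 0, 0], "hand": 5}]'

```text
t: 35.5
eef_pos: [0.4705, -0.3136, 0.0767]
ee_rot: [3.137, 1.054, -1.575]
force: [-0.7, 0.2, -2.2]
width: 0.0627
```

```bash
python3 log.py; python3 - <<'E'
from h import *
im=grab_frame("side"); crop(im,240,220,480,420,2.8,"s17.png")
E
```

```text
35.5 q [-0.738  0.826  0.266 -0.722 -1.806  0.869] p [ 0.4705 -0.3136  0.0767] rpy [ 3.1373  1.0542 -1.5748] w 0.0627 F [-0.7  0.2 -2.2]
```

View pics/s17.png

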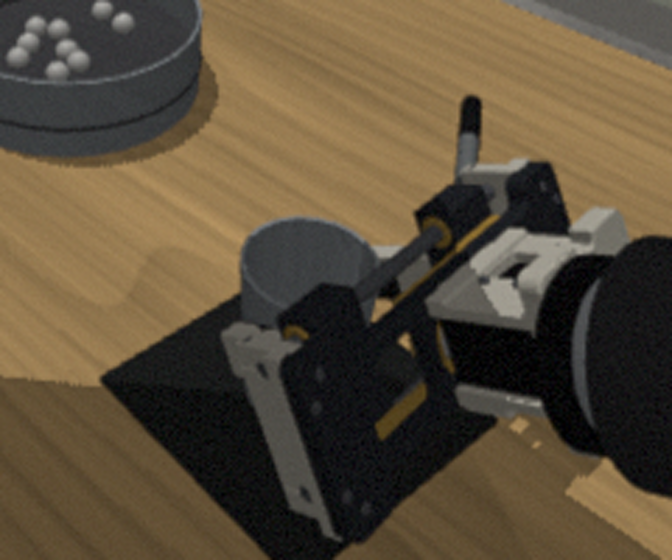

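Request:
move_arm --rows '[{"delta_rot": [0, 0, 0], "delta_pos": [0, 0, -0.3], "hand": 5}, {"delta_rot": [0, 0, 0], "delta_pos": [0, 0, -0.3], "hand": 5}, {"delta_rot": [0, 0, 0], "delta_pos": [0, 0, -0.2], "hand": 5}, {"delta_rot": [0, 0, 0], "delta_pos": [0, 0, -0.1], "hand": 5}, {"delta_rot": [0, 0, 0], "delta_pos": [0, 0, 0], "hand": 5}, {"delta_rot": [0, 0, 0], "delta_pos": [0, 0, 0], "hand": 5}, {"delta_rot": [0, 0, 0], "delta_pos": [0, 0, 0], "hand": 5}, {"delta_rot": [0, 0, 0], "delta_pos": [0, 0, 0], "hand": 5}, {"delta_rot": [0, 0, 0], "delta_pos": [0, 0, 0], "hand": 5}, {"delta_rot": [0, 0, 0], "delta_pos": [0, 0, 0], "hand": 5}]'

```text
t: 36.55
eef_pos: [0.4703, -0.3133, 0.0673]
ee_rot: [3.136, 1.055, -1.576]
force: [0.0, 0.3, -3.0]
width: 0.0631
```

```bash
python3 log.py
```

```text
36.55 q [-0.738  0.838  0.263 -0.72  -1.796  0.878] p [ 0.4703 -0.3133  0.0673] rpy [ 3.1364  1.0547 -1.5758] w 0.0631 F [ 0.   0.3 -3. ]
```

Request:
move_arm --rows '[{"delta_rot": [0, 0, 0], "delta_pos": [0, 0, -0.1], "hand": 5}, {"delta_rot": [0, 0, 0], "delta_pos": [0, 0, 0], "hand": 5}, {"delta_rot": [0, 0, 0], "delta_pos": [0, 0, 0], "hand": 5}, {"delta_rot": [0, 0, 0], "delta_pos": [0, 0, 0], "hand": 5}, {"delta_rot": [0, 0, 0], "delta_pos": [0, 0, 0], "hand": 5}, {"delta_rot": [0, 0, 0], "delta_pos": [0, 0, 0], "hand": 8.7}, {"delta_rot": [0, 0, 0], "delta_pos": [0, 0, 0], "hand": 8.7}, {"delta_rot": [0, 0, 0], "delta_pos": [0, 0, 0], "hand": 8.7}, {"delta_rot": [0, 0, 0], "delta_pos": [0, 0, 0], "hand": 8.7}, {"delta_rot": [0, 0, 0], "delta_pos": [0, 0, 0], "hand": 8.7}]'

```text
t: 37.55
eef_pos: [0.4703, -0.3133, 0.0664]
ee_rot: [3.136, 1.055, -1.576]
force: [0.5, 0.2, 1.1]
width: 0.0865
```

```bash
python3 log.py; python3 - <<'E'
from h import *
im=grab_frame("wrist"); cv2.imwrite("pics/w18.png",im)
E
```

```text
37.55 q [-0.738  0.839  0.263 -0.72  -1.795  0.879] p [ 0.4703 -0.3133  0.0664] rpy [ 3.1363  1.0548 -1.5758] w 0.0865 F [0.5 0.2 1.1]
```

View pics/w18.png

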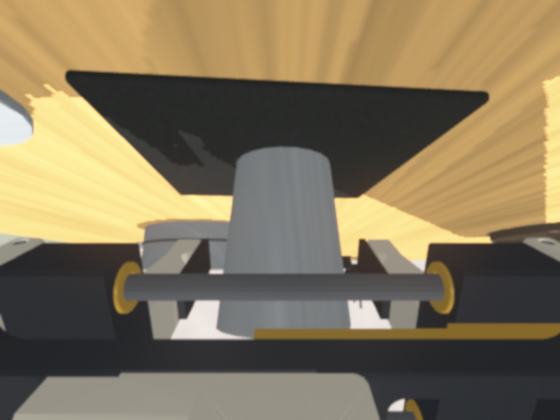

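Request:
move_arm --rows '[{"delta_rot": [0, 0, 0], "delta_pos": [0, -0.7, 0.4], "hand": 8.7}, {"delta_rot": [0, 0, 0], "delta_pos": [0, -1.4, 0.8], "hand": 8.7}, {"delta_rot": [0, 0, 0], "delta_pos": [0, -1.7, 1], "hand": 8.7}, {"delta_rot": [0, 0, 0], "delta_pos": [0, -1.7, 1], "hand": 8.7}, {"delta_rot": [0, 0, 0], "delta_pos": [0, -1.7, 1], "hand": 8.7}, {"delta_rot": [0, 0, 0], "delta_pos": [0, -1.7, 1], "hand": 8.7}, {"delta_rot": [0, 0, 0], "delta_pos": [0, -1.7, 1], "hand": 8.7}, {"delta_rot": [0, 0, 0], "delta_pos": [0, -1.7, 1], "hand": 8.7}, {"delta_rot": [0, 0, 0], "delta_pos": [0, -1, 2], "hand": 8.7}, {"delta_rot": [0, 0, 0], "delta_pos": [0, 0, 3], "hand": 8.7}]'

```text
t: 38.6
eef_pos: [0.4693, -0.4474, 0.1869]
ee_rot: [3.13, 1.057, -1.583]
force: [0.4, 0.7, -0.0]
width: 0.0869
```

```bash
python3 log.py; python3 - <<'E'
from pth import *
from h import *
im=grab_frame("side"); cv2.imwrite("pics/s19.png",im)
im=grab_frame("top"); cv2.imwrite("pics/t19.png",im)
s=get_state(); Rc=R.from_euler('xyz',s["ee_rot"])
for yaw in (-2.3,-1.57,-.764):
    v=np.degrees((R.from_euler('xyz',[np.pi,0,yaw])*Rc.inv()).as_rotvec()); print(yaw,v.round(2))
    path([([0,0,0],[0,0,2.5],4),(v/10,[1.3,0.7,0],10)])
E
```

```text
38.6 q [-0.856  0.862  0.638 -0.74  -2.134  0.71 ] p [ 0.4693 -0.4474  0.1869] rpy [ 3.1301  1.0575 -1.5826] w 0.0869 F [ 0.4  0.7 -0. ]
-2.3 [-57.25  21.95 -37.83]
p [ 0.4705 -0.4485  0.2926] z [ 0.001  0.867 -0.499] y [-1.     0.001 -0.001] q [-0.87  0.78  0.75 -0.82 -2.27  0.57] w [ 0.47 -0.76  0.47] f [ 0.57 -0.68  0.61]
p [ 0.6005 -0.3785  0.2926] z [-0.  0. -1.] y [-0.746  0.666  0.   ] q [-0.29  0.4   0.17 -0.   -1.34 -0.44] w [ 0.6  -0.38  0.65] f [ 0.66 -0.19  0.65]
-1.57 [-6.007e+01  7.000e-02  3.000e-02]
p [ 0.4705 -0.4485  0.2926] z [ 0.001  0.867 -0.499] y [-1.     0.001 -0.001] q [-0.87  0.78  0.75 -0.82 -2.27  0.57] w [ 0.47 -0.76  0.47] f [ 0.57 -0.68  0.61]
p [ 0.6005 -0.3785  0.2926] z [-0. -0. -1.] y [-1.    -0.001  0.   ] q [-0.29  0.4   0.17 -0.   -1.34  0.29] w [ 0.6  -0.38  0.65] f [ 0.66 -0.19  0.65]
-0.764 [-56.69 -24.09  41.81]
p [ 0.4705 -0.4485  0.2926] z [ 0.001  0.867 -0.499] y [-1.     0.001 -0.001] q [-0.87  0.78  0.75 -0.82 -2.27  0.57] w [ 0.47 -0.76  0.47] f [ 0.57 -0.68  0.61]
p [ 0.6005 -0.3785  0.2926] z [-0.  0. -1.] y [-0.692 -0.722  0.   ] q [-0.29  0.4   0.17 -0.   -1.34  1.1 ] w [ 0.6  -0.38  0.65] f [ 0.66 -0.19  0.65]
```

View pics/s19.png

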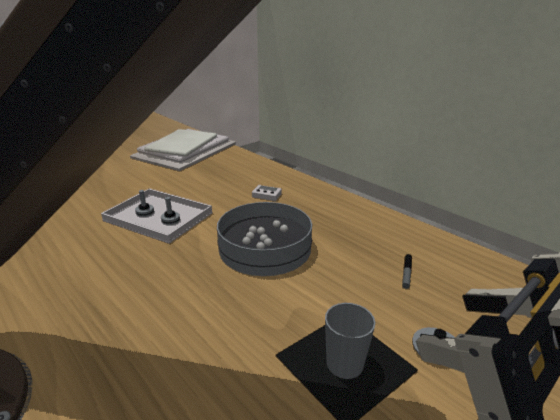

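View pics/t19.png

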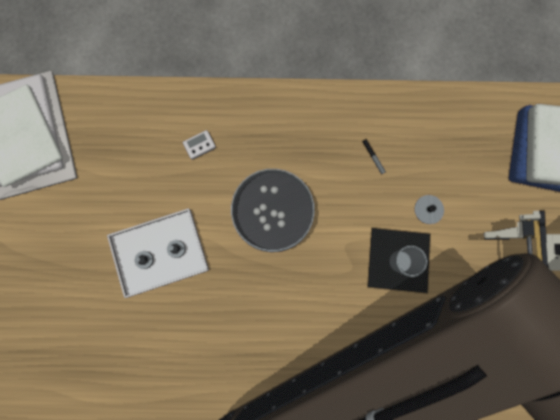

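Request:
move_arm --rows '[{"delta_rot": [0, 0, 0], "delta_pos": [0, 0, 3], "hand": 4}, {"delta_rot": [0, 0, 0], "delta_pos": [0, 0, 3], "hand": 4}, {"delta_rot": [-7.5, 0, 0], "delta_pos": [1.6, 0.8, 3], "hand": 4}, {"delta_rot": [-7.5, 0, 0], "delta_pos": [1.6, 0.8, 0], "hand": 4}, {"delta_rot": [-7.5, 0, 0], "delta_pos": [1.6, 0.8, 0], "hand": 4}, {"delta_rot": [-7.5, 0, 0], "delta_pos": [1.6, 0.8, 0], "hand": 4}, {"delta_rot": [-7.5, 0, 0], "delta_pos": [1.6, 0.8, 0], "hand": 4}, {"delta_rot": [-7.5, 0, 0], "delta_pos": [1.6, 0.8, 0], "hand": 4}, {"delta_rot": [-7.5, 0, 0], "delta_pos": [1.6, 0.8, 0], "hand": 4}, {"delta_rot": [-7.5, 0, 0], "delta_pos": [1.6, 0.8, 0], "hand": 4}]'

```text
t: 39.7
eef_pos: [0.5995, -0.3822, 0.2804]
ee_rot: [-3.139, 0.001, -1.572]
force: [1.1, -1.4, -0.0]
width: 0.0407
```

```bash
python3 log.py; python3 - <<'E'
from pth import *
from h import *
s=get_state(); im=grab_frame("wrist"); cv2.imwrite("pics/w20.png",im)
im=cv2.imread("pics/t19.png");crop(im,360,180,460,300,5,"t20.png")
print(ray("top",429,209.5,.010)); print(proj("wrist",(.6,-.38,.01),s))
Rc=R.from_euler('xyz',s["ee_rot"]);print(np.degrees((R.from_euler('xyz',[np.pi,0,-1.5708])*Rc.inv()).as_rotvec()).round(2))
E
```

```text
39.7 q [-0.296  0.402  0.15  -0.002 -1.317  0.294] p [ 0.5995 -0.3822  0.2804] rpy [-3.1390e+00  1.5000e-03 -1.5724e+00] w 0.0407 F [ 1.1 -1.4 -0. ]
[ 0.59911065 -0.3821898   0.01      ]
[283.52195548 174.88016273]
[-0.08  0.15  0.09]
```

View pics/w20.png

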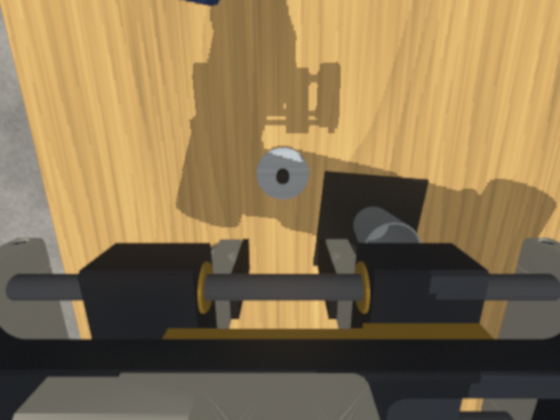

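View pics/t20.png

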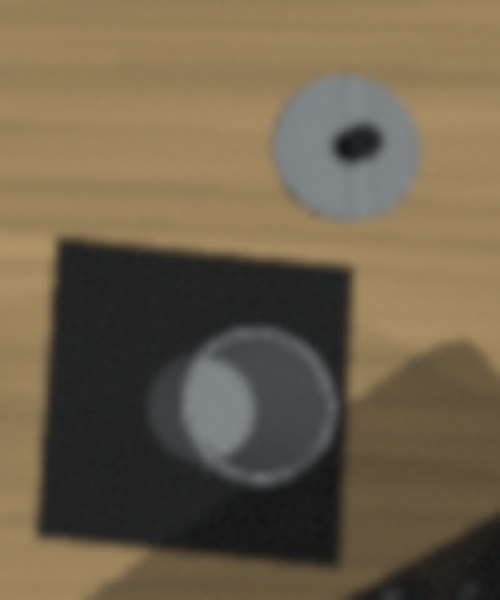

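Request:
move_arm --rows '[{"delta_rot": [-0.08, 0.15, 0.09], "delta_pos": [-1.3, 0.75, 0.83], "hand": 4}, {"delta_rot": [0, 0, 0], "delta_pos": [-1.3, 0.75, 0.83], "hand": 4}, {"delta_rot": [0, 0, 0], "delta_pos": [-1.3, 0.75, 0.83], "hand": 4}, {"delta_rot": [0, 0, 0], "delta_pos": [-1.3, 0.75, 0.83], "hand": 4}, {"delta_rot": [0, 0, 0], "delta_pos": [-1.3, 0.75, 0.83], "hand": 4}, {"delta_rot": [0, 0, 0], "delta_pos": [-1.3, 0.75, 0.83], "hand": 4}, {"delta_rot": [0, 0, 0], "delta_pos": [-2.6, 1.5, 1.66], "hand": 4}, {"delta_rot": [0, 0, 0], "delta_pos": [-2.6, 1.5, 1.66], "hand": 4}, {"delta_rot": [0, 0, 0], "delta_pos": [0, 0, 0], "hand": 4}, {"delta_rot": [0, 0, 0], "delta_pos": [0, 0, 0], "hand": 4}]'

```text
t: 40.75
eef_pos: [0.4675, -0.3071, 0.3628]
ee_rot: [3.141, 0.006, -1.572]
force: [-0.0, 0.4, -0.5]
width: 0.0404
```

```bash
python3 log.py; python3 - <<'E'
from h import *
s=get_state(); im=grab_frame("wrist"); cv2.imwrite("pics/w21.png",im); crop(im,220,110,350,250,5,"w21c.png")
print(s["eef_pos"],s["ee_rot"])
im=cv2.imread("pics/w20.png");crop(im,220,110,350,250,5,"w20c.png")
E
```

```text
40.75 q [-0.235  0.116 -0.049 -0.005 -1.407  0.235] p [ 0.4675 -0.3071  0.3628] rpy [ 3.1407  0.0057 -1.5719] w 0.0404 F [-0.   0.4 -0.5]
[ 0.46753859 -0.30705145  0.36275133] [ 3.1406606   0.00572853 -1.57185673]
```

View pics/w21c.png

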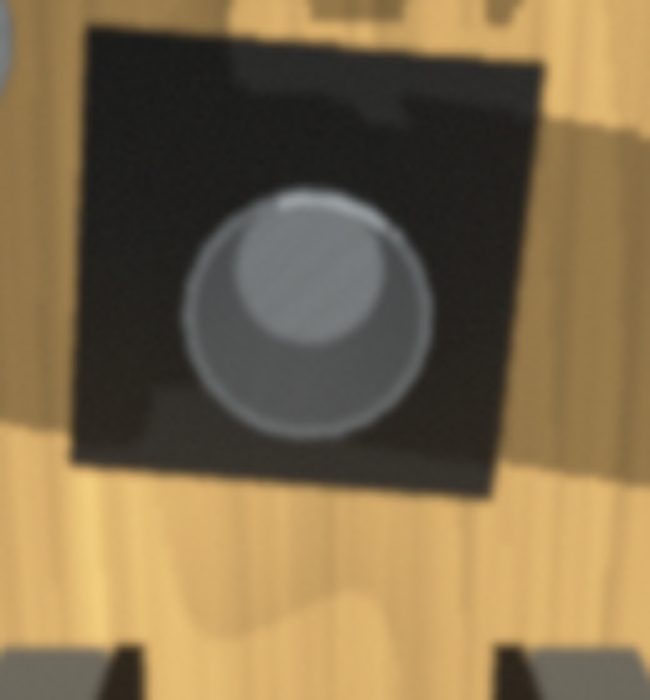

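View pics/w20c.png

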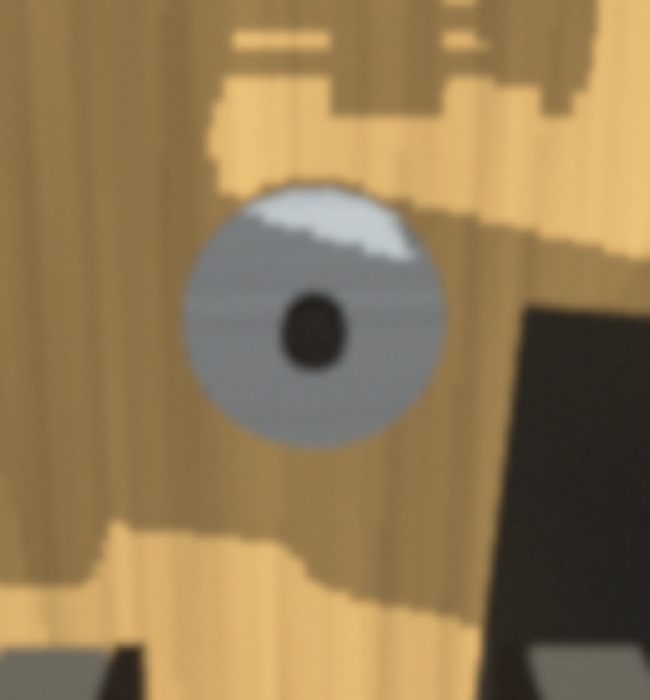

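```bash
python3 - <<'E'
from h import *
s1=dict(eef_pos=[.5995,-.3822,.2804],ee_rot=[-3.1390,.0015,-1.5724]);s2=dict(eef_pos=[.4675,-.30705,.36275],ee_rot=[3.14066,.00573,-1.57186])
L=ray("wrist",282.9,173.2,.010,s1);P=ray("wrist",281.6,172.6,.093,s2);print(L,P,P-L)
L2=ray("top",360+347.5/5,180+146/5,.010);P2=ray("top",360+258/5,180+405/5,.093);print(L2,P2,P2-L2)
E
```

```text
[ 0.60082407 -0.38234528  0.01      ] [ 0.46967249 -0.30702231  0.093     ] [-0.13115159  0.07532297  0.083     ]
[ 0.59989093 -0.38347344  0.01      ] [ 0.46829767 -0.30763509  0.093     ] [-0.13159326  0.07583835  0.083     ]
```

Request:
move_arm --rows '[{"delta_rot": [0, -0.3, 0], "delta_pos": [1.9, -1.1, -2.5], "hand": 4}, {"delta_rot": [0, 0, 0], "delta_pos": [1.9, -1.1, -2.5], "hand": 4}, {"delta_rot": [0, 0, 0], "delta_pos": [1.9, -1.1, -2.5], "hand": 4}, {"delta_rot": [0, 0, 0], "delta_pos": [1.9, -1.1, -2.5], "hand": 4}, {"delta_rot": [0, 0, 0], "delta_pos": [1.9, -1.1, -2.5], "hand": 4}, {"delta_rot": [0, 0, 0], "delta_pos": [1.9, -1.1, -2.5], "hand": 4}, {"delta_rot": [0, 0, 0], "delta_pos": [1.9, -0.95, -2.5], "hand": 4}, {"delta_rot": [0, 0, 0], "delta_pos": [0, 0, -3], "hand": 4}, {"delta_rot": [0, 0, 0], "delta_pos": [0, 0, -3], "hand": 4}, {"delta_rot": [0, 0, 0], "delta_pos": [0, 0, 0], "hand": 4}]'

```text
t: 41.8
eef_pos: [0.5983, -0.3817, 0.1193]
ee_rot: [3.133, 0.011, -1.573]
force: [0.0, 0.6, 0.0]
width: 0.0399
```

```bash
python3 log.py
```

```text
41.8 q [-0.298  0.514 -0.045 -0.009 -1.023  0.301] p [ 0.5983 -0.3817  0.1193] rpy [ 3.1332  0.0107 -1.5731] w 0.0399 F [0.  0.6 0. ]
```

```bash
python3 - <<'E'
from h import *
grab_frame("side")
s=get_state();Rc=R.from_euler('xyz',s["ee_rot"]);print(s["eef_pos"],np.degrees((R.from_euler('xyz',[np.pi,0,-1.5708])*Rc.inv()).as_rotvec()).round(2))
E
```

```text
[ 0.59975682 -0.38247886  0.12265817] [-0.48 -0.28  0.08]
```

Request:
move_arm --rows '[{"delta_rot": [0, 0, 0], "delta_pos": [0, 0, -2], "hand": 4}, {"delta_rot": [0, 0, 0], "delta_pos": [0, 0, -2], "hand": 4}, {"delta_rot": [0, 0, 0], "delta_pos": [0, 0, -1], "hand": 4}, {"delta_rot": [0, 0, 0], "delta_pos": [0, 0, 0], "hand": 4}, {"delta_rot": [0, 0, 0], "delta_pos": [0, 0, 0], "hand": 4}, {"delta_rot": [0, 0, 0], "delta_pos": [0, 0, 0], "hand": 4}, {"delta_rot": [0, 0, 0], "delta_pos": [0, 0, 0], "hand": 4}, {"delta_rot": [0, 0, 0], "delta_pos": [0, 0, 0], "hand": 4}, {"delta_rot": [0, 0, 0], "delta_pos": [0, 0, 0], "hand": 4}, {"delta_rot": [0, 0, 0], "delta_pos": [0, 0, 0], "hand": 4}]'

```text
t: 42.85
eef_pos: [0.6013, -0.3828, 0.0764]
ee_rot: [-3.14, 0.006, -1.572]
force: [-0.0, 0.4, 0.6]
width: 0.04
```

```bash
python3 - <<'E'
from h import *
s=get_state();Rc=R.from_euler('xyz',s["ee_rot"]);print(s["eef_pos"],np.degrees((R.from_euler('xyz',[np.pi,0,-1.5708])*Rc.inv()).as_rotvec()).round(2))
cv2.imwrite("pics/w22.png",grab_frame("wrist"))
E
```

```text
[ 0.60131006 -0.38276435  0.07643996] [-0.35  0.1   0.05]
```

View pics/w22.png

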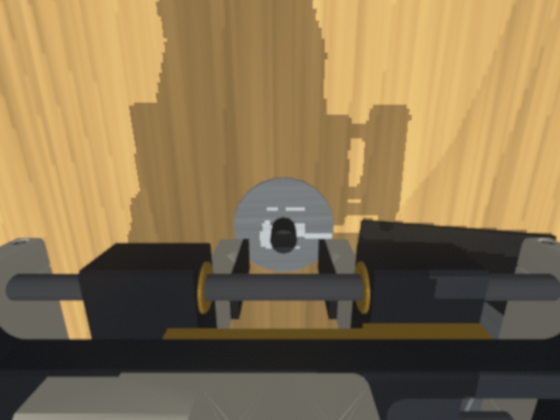

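Request:
move_arm --rows '[{"delta_rot": [-0.35, 0.1, 0.05], "delta_pos": [-0.05, 0, -1.5], "hand": 4}, {"delta_rot": [0, 0, 0], "delta_pos": [0, 0, -1.5], "hand": 4}, {"delta_rot": [0, 0, 0], "delta_pos": [0, 0, -0.8], "hand": 4}, {"delta_rot": [0, 0, 0], "delta_pos": [0, 0, 0], "hand": 4}, {"delta_rot": [0, 0, 0], "delta_pos": [0, 0, 0], "hand": 4}, {"delta_rot": [0, 0, 0], "delta_pos": [0, 0, 0], "hand": 4}, {"delta_rot": [0, 0, 0], "delta_pos": [0, 0, 0], "hand": 0}, {"delta_rot": [0, 0, 0], "delta_pos": [0, 0, 0], "hand": 0}, {"delta_rot": [0, 0, 0], "delta_pos": [0, 0, 0], "hand": 0}, {"delta_rot": [0, 0, 0], "delta_pos": [0, 0, 0], "hand": 0}]' --force 15

```text
t: 43.9
eef_pos: [0.601, -0.3828, 0.0386]
ee_rot: [-3.141, -0.0, -1.571]
force: [0.8, -0.5, 0.6]
width: 0.0173
```

```bash
python3 log.py
```

```text
43.9 q [-0.295  0.592 -0.122 -0.    -0.857  0.295] p [ 0.601  -0.3828  0.0386] rpy [-3.1412e+00 -1.0000e-04 -1.5708e+00] w 0.0173 F [ 0.8 -0.5  0.6]
```

Request:
move_arm --rows '[{"delta_rot": [0, 0, 0], "delta_pos": [0, 0, 1], "hand": 0}, {"delta_rot": [0, 0, 0], "delta_pos": [0, 0, 2.5], "hand": 0}, {"delta_rot": [0, 0, 0], "delta_pos": [0, 0, 3], "hand": 0}, {"delta_rot": [0, 0, 0], "delta_pos": [0, 0, 3], "hand": 0}, {"delta_rot": [0, 0, 0], "delta_pos": [0, 0, 2.5], "hand": 0}, {"delta_rot": [0, 0, 0], "delta_pos": [-1.3, 0.76, 0], "hand": 0}, {"delta_rot": [0, 0, 0], "delta_pos": [-2.6, 1.5, 0], "hand": 0}, {"delta_rot": [0, 0, 0], "delta_pos": [-2.6, 1.5, 0], "hand": 0}, {"delta_rot": [0, 0, 0], "delta_pos": [-2.6, 1.5, 0], "hand": 0}, {"delta_rot": [0, 0, 0], "delta_pos": [-2.6, 1.5, 0], "hand": 0}]'

```text
t: 44.9
eef_pos: [0.4826, -0.3146, 0.1588]
ee_rot: [-3.141, 0.0, -1.571]
force: [0.4, 0.2, -0.7]
width: 0.0175
```

Request:
move_arm --rows '[{"delta_rot": [0, 0, 0], "delta_pos": [-1.4, 0.8, 0], "hand": 0}, {"delta_rot": [0, 0, 0], "delta_pos": [0, 0, 0], "hand": 0}, {"delta_rot": [0, 0, 0], "delta_pos": [0, 0, 0], "hand": 0}, {"delta_rot": [0, 0, 0], "delta_pos": [0, 0, 0], "hand": 0}, {"delta_rot": [0, 0, 0], "delta_pos": [0, 0, 0], "hand": 0}, {"delta_rot": [0, 0, 0], "delta_pos": [0, 0, 0], "hand": 0}, {"delta_rot": [0, 0, 0], "delta_pos": [0, 0, 0], "hand": 0}, {"delta_rot": [0, 0, 0], "delta_pos": [0, 0, 0], "hand": 0}, {"delta_rot": [0, 0, 0], "delta_pos": [0, 0, 0], "hand": 0}, {"delta_rot": [0, 0, 0], "delta_pos": [0, 0, 0], "hand": 0}]'

```text
t: 45.9
eef_pos: [0.4698, -0.3072, 0.1582]
ee_rot: [3.141, 0.0, -1.571]
force: [-0.7, -0.0, -1.0]
width: 0.0174
```

```bash
python3 log.py; python3 - <<'E'
from h import *
s=get_state();Rc=R.from_euler('xyz',s["ee_rot"]);print(np.degrees((R.from_euler('xyz',[np.pi,0,-1.5708])*Rc.inv()).as_rotvec()).round(2))
cv2.imwrite("pics/w23.png",grab_frame("wrist"));im=grab_frame("side"); crop(im,270,230,430,400,4,"s23.png")
E
```

```text
45.9 q [-0.23   0.25  -0.365 -0.    -0.956  0.23 ] p [ 0.4698 -0.3072  0.1582] rpy [ 3.1414e+00  1.0000e-04 -1.5709e+00] w 0.0174 F [-0.7 -0.  -1. ]
[-0.01 -0.01  0.  ]
```

View pics/s23.png

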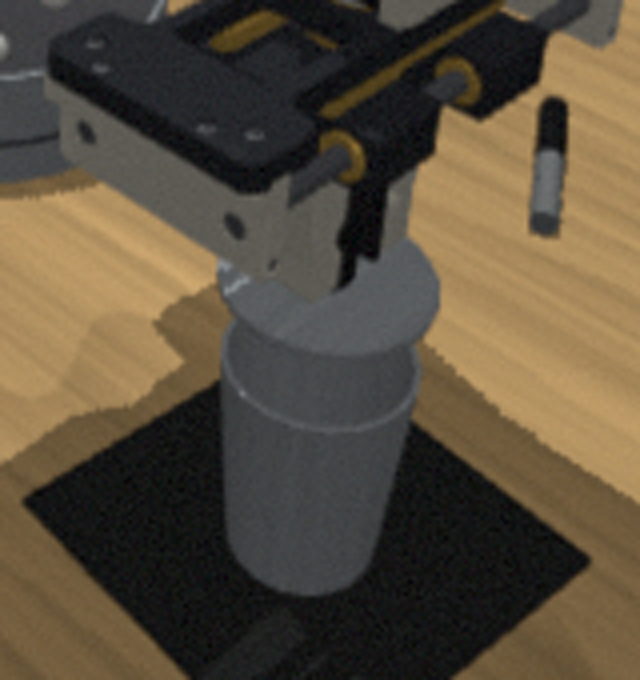

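View pics/w23.png

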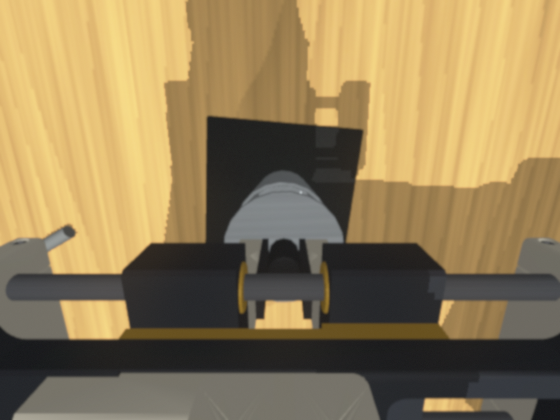

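Request:
move_arm --rows '[{"delta_rot": [0, 0, 0], "delta_pos": [0, 0, -0.8], "hand": 0}, {"delta_rot": [0, 0, 0], "delta_pos": [0, 0, -0.8], "hand": 0}, {"delta_rot": [0, 0, 0], "delta_pos": [0, 0, -0.5], "hand": 0}, {"delta_rot": [0, 0, 0], "delta_pos": [0, 0, -0.3], "hand": 0}, {"delta_rot": [0, 0, 0], "delta_pos": [0, 0, -0.2], "hand": 0}, {"delta_rot": [0, 0, 0], "delta_pos": [0, 0, -0.2], "hand": 0}, {"delta_rot": [0, 0, 0], "delta_pos": [0, 0, 0], "hand": 0}, {"delta_rot": [0, 0, 0], "delta_pos": [0, 0, 0], "hand": 0}, {"delta_rot": [0, 0, 0], "delta_pos": [0, 0, 0], "hand": 0}, {"delta_rot": [0, 0, 0], "delta_pos": [0, 0, 0], "hand": 0}]'

```text
t: 47.0
eef_pos: [0.4699, -0.3072, 0.1305]
ee_rot: [-3.141, -0.0, -1.571]
force: [-0.1, 0.2, -0.7]
width: 0.0171
```

```bash
python3 log.py
```

```text
47.0 q [-0.23   0.28  -0.397 -0.    -0.893  0.23 ] p [ 0.4699 -0.3072  0.1305] rpy [-3.1414 -0.     -1.5708] w 0.0171 F [-0.1  0.2 -0.7]
```

Request:
move_arm --rows '[{"delta_rot": [0, 0, 0], "delta_pos": [0, 0, -0.15], "hand": 0}, {"delta_rot": [0, 0, 0], "delta_pos": [0, 0, -0.15], "hand": 0}, {"delta_rot": [0, 0, 0], "delta_pos": [0, 0, -0.1], "hand": 0}, {"delta_rot": [0, 0, 0], "delta_pos": [0, 0, 0], "hand": 0}, {"delta_rot": [0, 0, 0], "delta_pos": [0, 0, 0], "hand": 0}, {"delta_rot": [0, 0, 0], "delta_pos": [0, 0, 0], "hand": 0}, {"delta_rot": [0, 0, 0], "delta_pos": [0, 0, 0], "hand": 0}, {"delta_rot": [0, 0, 0], "delta_pos": [0, 0, 0], "hand": 0}, {"delta_rot": [0, 0, 0], "delta_pos": [0, 0, 0], "hand": 0}, {"delta_rot": [0, 0, 0], "delta_pos": [0, 0, 0], "hand": 0}]'

```text
t: 48.0
eef_pos: [0.4698, -0.3072, 0.1263]
ee_rot: [3.142, 0.0, -1.571]
force: [0.4, 0.2, -1.6]
width: 0.0177
```

```bash
python3 log.py; python3 - <<'E'
from h import *
im=grab_frame("side"); crop(im,270,230,430,400,4,"s24.png")
E
```

```text
48.0 q [-0.23   0.285 -0.402 -0.    -0.884  0.23 ] p [ 0.4698 -0.3072  0.1263] rpy [ 3.1415e+00  1.0000e-04 -1.5709e+00] w 0.0177 F [ 0.4  0.2 -1.6]
```

View pics/s24.png

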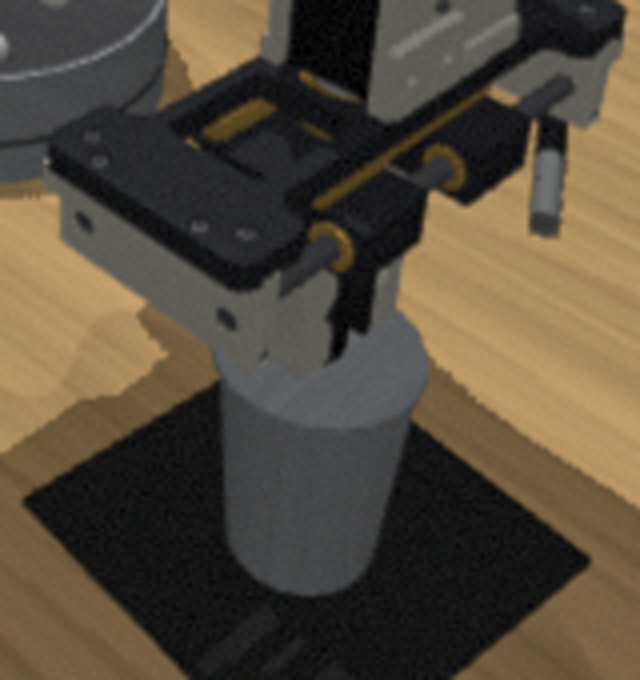

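Seated within about 1 mm. I'll release, back off upward and check.

Request:
move_arm --rows '[{"delta_rot": [0, 0, 0], "delta_pos": [0, 0, -0.05], "hand": 0}, {"delta_rot": [0, 0, 0], "delta_pos": [0, 0, 0], "hand": 0}, {"delta_rot": [0, 0, 0], "delta_pos": [0, 0, 0], "hand": 4}, {"delta_rot": [0, 0, 0], "delta_pos": [0, 0, 0], "hand": 4}, {"delta_rot": [0, 0, 0], "delta_pos": [0, 0, 0], "hand": 4}, {"delta_rot": [0, 0, 0], "delta_pos": [0, 0, 1], "hand": 4}, {"delta_rot": [0, 0, 0], "delta_pos": [0, 0, 3], "hand": 4}, {"delta_rot": [0, 0, 0], "delta_pos": [0, 0, 4], "hand": 4}, {"delta_rot": [0, 0, 0], "delta_pos": [0, 0, 4], "hand": 4}, {"delta_rot": [0, 0, 0], "delta_pos": [0, 0, 4], "hand": 4}]'

```text
t: 49.05
eef_pos: [0.4695, -0.3072, 0.2884]
ee_rot: [-3.141, -0.0, -1.571]
force: [2.0, 0.4, -0.4]
width: 0.0402
```

Request:
move_arm --rows '[{"delta_rot": [0, 0, 0], "delta_pos": [0, -3, 2], "hand": 4}, {"delta_rot": [0, 0, 0], "delta_pos": [0, -4, 0], "hand": 4}, {"delta_rot": [0, 0, 0], "delta_pos": [0, -4, 0], "hand": 4}, {"delta_rot": [0, 0, 0], "delta_pos": [0, -4, 0], "hand": 4}, {"delta_rot": [0, 0, 0], "delta_pos": [0, -4, 0], "hand": 4}, {"delta_rot": [0, 0, 0], "delta_pos": [0, -4, 0], "hand": 4}, {"delta_rot": [0, 0, 0], "delta_pos": [0, -4, 0], "hand": 4}, {"delta_rot": [0, 0, 0], "delta_pos": [0, 0, 0], "hand": 4}, {"delta_rot": [0, 0, 0], "delta_pos": [0, 0, 0], "hand": 4}, {"delta_rot": [0, 0, 0], "delta_pos": [0, 0, 0], "hand": 4}]'

```text
t: 50.05
eef_pos: [0.4698, -0.5767, 0.3063]
ee_rot: [-3.142, -0.0, -1.571]
force: [-0.8, 0.3, 0.1]
width: 0.0403
```

```bash
python3 log.py; python3 - <<'E'
from h import *
im=grab_frame("side"); cv2.imwrite("pics/s25.png",im); crop(im,270,270,430,400,4,"s25c.png")
im=grab_frame("top"); cv2.imwrite("pics/t25.png",im)
E
```

```text
50.05 q [-0.626  0.45   0.281 -0.    -1.401  0.627] p [ 0.4698 -0.5767  0.3063] rpy [-3.1415 -0.     -1.5706] w 0.0403 F [-0.8  0.3  0.1]
```

View pics/s25.png

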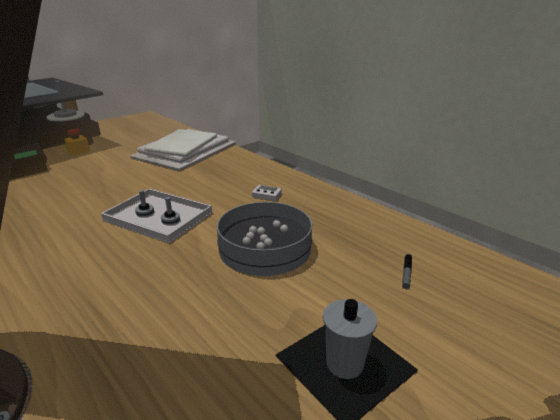

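View pics/s25c.png

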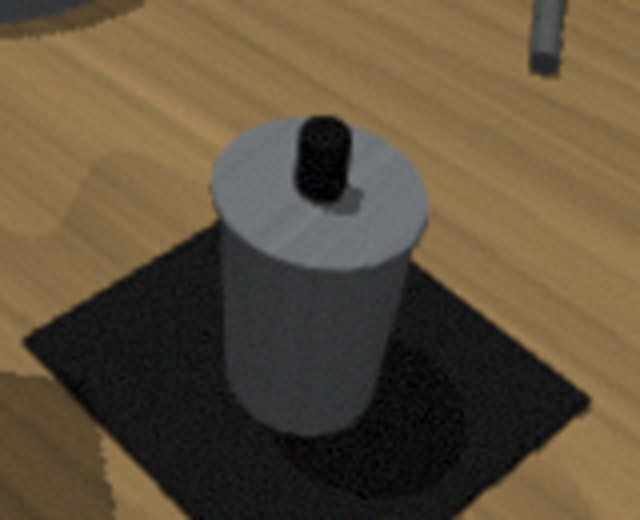

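View pics/t25.png

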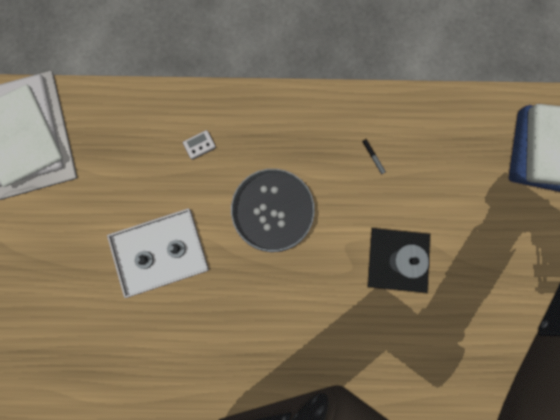

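The lid looks seated as at the start: disc centre (350,318) in the side view, against (351,318) originally. Nine balls lie in the sieve, both holders stand upright in the tray, and the timer and marker have not moved.

```bash
python3 -c "
from station import *
print(job_done())"
```

```text
the job is handed in; nothing more can be done
None
```

The job is done and handed in at about 50 s. I moved the two holders from the sieve to the tray and set the lid on the bench. I then poured all the balls into the sieve from close above (mouth about 50 mm above the rim, tilted to about 112°). The pot went back on its mat and the lid back on the pot.

The last side and top pictures showed:
- **Holders:** both stand upright in the tray.
- **Balls:** nine are in the sieve, none outside it.
- **Pot:** it stands upright, about 2 mm from the mat's centre.
- **Lid:** it lies flat, and its disc is within about 1 px of where it was at the start.
- **Timer and marker:** they have not moved.
- **Robot:** the gripper is empty and clear of everything.

**Disagreements:** the wrist camera and the fixed cameras differed by 3–5 mm on the first holder. They agreed within about 2 mm on the lid and pot before I put the lid back. One ball rolled out earlier than expected, by about 87° of tilt, but it landed in the sieve. I saw nothing knocked aside, and no check failed.

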